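# Scan the ticket of the sweet jar that is running out

## Robot

A 6-joint arm with a two-finger parallel gripper is mounted at the origin on the work surface. World frame = base frame: x ahead of the robot, y to its left, z up, the work surface at z = 0. Lengths are in m, angles in degrees, forces in N, time in s.
With the tool pointing down it reaches from about 0.35 to 0.85 m from the base axis. Payload 8.1 kg.
Tool frame: the origin (TCP) lies at the very end of the fingers, on their centre line; the grasp point (between the pads) lies 19 mm behind it (arm.grasp_offset is the distance from the TCP to the grasp point, in m); x points along the fingers, y is the direction in which the jaws open and shut, and the axes are right-handed (so a half turn about x gives the same grasp; the last joint's range is limited). The gripper opens to 93 mm and grips with 3 to 60 N. Pads are 15 mm wide; open, the fingers measure 128 mm over their backs; the gripper's body (75 mm by 188 mm) begins 65 mm behind the grasp point.
Start: joints at [-80.695, 7.471, 85.268, -0, 87.261, -4.893], TCP at [0.147, -0.582, 0.219] pointing down, gripper open.
Joint ranges: [-169.43, 169.43], [-51.17, 129.36], [1.28, 143.12], [-76.62, 256.62], [0, 156.53], [-152.29, 152.29]. Speed limits (degrees/s): [136.94, 136.94, 159.86, 180, 180, 180].

## Interface

Orientations are given as [roll, pitch, yaw] about the fixed x, y, z axes, in that order (R = Rz(yaw) Ry(pitch) Rx(roll)).
In Python, from cell import arm gives the robot as it stands.
- The arm moves only by the tool servo_tool, never from a script. Its argument "plan" is a list of rows, each a list of 4 numbers: the shift along the tool's x, y, z in m, then the turn about the tool's x in rad. In form: [[dx, dy, dz, spin], ...]. A call has exactly 8 rows; each row is the pose to reach, as a shift and turn from the pose commanded when the call began, along the tool's axes at that moment; what a row does not reach only later rows make up. A row lasts 1/8 s, in which the tool goes at most 62.5 mm and 10.7 degrees, less where a joint would pass 70% of its speed; a pose out of reach is approached as far as the arm can. A call with a gripper value outside its range is refused whole. "gripper" is the closure, from 0 (fully open) to 1 (shut), set as the call begins (left out, the last holds). The fingers move at their own pace and stop on an object; the grip force is fixed at half the most. Time passes only in rows, so rows that repeat a pose let the fingers close, or fill a call up. It gives the time, the measured TCP pose, the force and the opening at its end, in the units of the state.
- arm.observe(): the state, without advancing time (a new reading comes with each control period).
- arm.camera(name): name is "scene" or "top" or "wrist"; returns the picture (384x512x3 uint8, red, green, blue); there is no depth.
- arm.camera_params(name): a dict with "fx", "fy", "cx", "cy" (pixels), "pose" (4x4, takes a point from camera to world coordinates). Camera axes: x right, y up, looking along -z (the intrinsics and any distortion apply to the point x, -y, -z); pixel columns grow to the right and rows downward; lengths in m; the calibration is good to about 2 mm. A picture is of the moment at which its call begins: read the wrist's pose just before it. camera_params takes no time and is no camera call; for the wrist camera it gives the pose at the moment of the call.
- arm.finish_job(): hands the job in, once; it reports no verdict.
The state is a dict: "time": time; "qpos": joint angles; "joint_velocities": joint speeds; "effort": joint torques, N m; "tcp_pos": TCP position; "eef_rot": TCP orientation; "force": force on the tool from outside, world axes, zero at the start; "ft_torque": the same for the moment, N m; "width": opening from 0.0 (shut) to 1.0 (fully open).
Only numpy, scipy, OpenCV 4.12 (cv2) and the standard library are available. Lean on these libraries where they do the work, as an engineer would, in place of code of your own. Each camera call takes 0.05 s, during which the arm holds its last target.

## Task

One of the three sweet jars is nearly empty: take the bar-code scanner out of its holster and read only that jar's ticket, for the reorder list. Hold the scanner steady and square to the sloping ticket, its wide mouth in line with the row of bars and its window about 9 cm off, for a good second and without knocking the ticket or its stand. Then stand the scanner fully home in its holster again without dropping it, let go, and leave the jars, the tin and the scoop where they are.

Things in the scene. Friction and masses are not known exactly. Their poses are not given: they have to be found in the camera images.
- scanner_grip (a point): Point on the axis in the upper handle of the grey cordless stick scanner (140 mm long, about 0.22 kg), which stands nose down in its holster. Handle 36 mm (y) by 28 mm (x), from 61 to 140 mm above the nose; this point is 114 mm above the nose, 26 mm below the handle's end, 128 mm above the counter at the start. z runs up its length, away from the nose; y along the wide mouth.
- scanner_window (a point): Middle of the scanner's window, in the flat end of its nose; axes as scanner_grip. It looks straight out along its own -z, with a flat reading line spread along y. The head is 64 mm (y) by 36 mm (x) and 42 mm tall, then a neck 50 by 31 mm, then the handle. It senses and reads a code by itself: no key to press.
- scanner: The scanner, loose; origin and axes as scanner_window. It reads a code when still for one second, 50 to 130 mm from it, with the code's middle within 12 mm of the line of sight, facing the ticket within 17 degrees of square, the wide mouth along the row of bars within 20 degrees (either way round).
- holster: The scanner's holster, fixed: steel foot 110 x 120 mm, 12 mm thick; upright black pocket open at the top, 43 mm (x) by 71 mm (y) inside, 4 mm walls, rubber floor 14 mm above the counter. Walls rise to 72 mm, then splay out as a lead-in to 86 mm. The scanner stands in it nose down, wide mouth along y, either way round, 3.5 mm of play each side. Origin: underside, below the pocket's centre.
- jar_low_mid (a point): Glass sweet jar with a dark red lid, with only a layer of sweets on its bottom, about 2 cm. 136 mm across, 201 mm high with its knob; loose, stands on the middle of its plinth, so its foot is 45 mm and its top 246 mm above the counter. Need not be touched. The point is in the jar's axis, 70 mm above its foot; z up.
- ticket_low_code (a point): Middle of the bar code on the nearly empty jar's ticket, on the paper's surface. Bar code 44 mm long (along y), bars 24 mm tall (along x), on a white 86 x 52 mm ticket that slopes at 38 degrees (0.66 rad) from level, facing up and to the plinth's front. Axes: z straight out of the ticket's face, y level along the row of bars, x up the slope.
- stand_low: Dark wooden display plinth under the nearly empty jar, fixed, 150 x 150 mm, 45 mm high. Origin: centre of its underside; z up; its own -x is its front (towards the robot at yaw 0), where a fixed grey ticket holder slopes down: 92 mm wide, 61 mm up the slope, 4 mm thick, its middle 104 mm in front of the plinth's centre and 30 mm above the counter.
- jar_full_mid (a point): Glass sweet jar with a dark red lid, filled to the shoulder. 136 mm across, 201 mm high with its knob; loose, stands on the middle of its plinth, so its foot is 45 mm and its top 246 mm above the counter. Need not be touched. The point is in the jar's axis, 70 mm above its foot; z up.
- ticket_full_code (a point): Middle of the bar code on the full jar's ticket, on the paper's surface. Bar code 44 mm long (along y), bars 24 mm tall (along x), on a white 86 x 52 mm ticket that slopes at 38 degrees (0.66 rad) from level, facing up and to the plinth's front. Axes: z straight out of the ticket's face, y level along the row of bars, x up the slope.
- stand_full: Dark wooden display plinth under the full jar, fixed, 150 x 150 mm, 45 mm high. Origin: centre of its underside; z up; its own -x is its front (towards the robot at yaw 0), where a fixed grey ticket holder slopes down: 92 mm wide, 61 mm up the slope, 4 mm thick, its middle 104 mm in front of the plinth's centre and 30 mm above the counter.
- jar_half_mid (a point): Glass sweet jar with a dark red lid, filled to about two thirds. 136 mm across, 201 mm high with its knob; loose, stands on the middle of its plinth, so its foot is 45 mm and its top 246 mm above the counter. Need not be touched. The point is in the jar's axis, 70 mm above its foot; z up.
- ticket_half_code (a point): Middle of the bar code on the well filled jar's ticket, on the paper's surface. Bar code 44 mm long (along y), bars 24 mm tall (along x), on a white 86 x 52 mm ticket that slopes at 38 degrees (0.66 rad) from level, facing up and to the plinth's front. Axes: z straight out of the ticket's face, y level along the row of bars, x up the slope.
- stand_half: Dark wooden display plinth under the well filled jar, fixed, 150 x 150 mm, 45 mm high. Origin: centre of its underside; z up; its own -x is its front (towards the robot at yaw 0), where a fixed grey ticket holder slopes down: 92 mm wide, 61 mm up the slope, 4 mm thick, its middle 104 mm in front of the plinth's centre and 30 mm above the counter.
- tin_mid (a point): Bystander: round closed aluminium tin, 90 mm across, 55 mm high, loose on the counter. The point is on its axis 28 mm up.
- scoop_pan (a point): Bystander: steel sweet scoop lying on the counter, loose; pan 62 x 95 mm, 34 mm high, wooden handle along its own -y, 192 mm long in all. The point is the middle of the pan's floor, 2 mm up.
Mind the look-alikes: they are no part of the job. What is shaped like the part that bears tin_mid but blue, brown or green is not meant.

How it is judged (in metres and radians):
On the way, in this order (a step that is already met when the one before it is completed fails the run):
1. the scanner is lifted clear out of its holster (z of scanner_window in the frame of holster above 0.09 m), for 0.1 s.
2. the gripped scanner is kept still for 1 s, 50 to 130 mm from the nearly empty jar's bar code, within 12 mm of its middle, within 0.30 rad of square and 0.35 rad of the row of bars (x of ticket_low_code in the frame of scanner_window between -0.012 and 0.012 m and y of ticket_low_code in the frame of scanner_window between -0.012 and 0.012 m and z of ticket_low_code in the frame of scanner_window between -0.13 and -0.05 m and angle between the z axis of scanner_window and the z axis of ticket_low_code, either way round below 0.3 rad and angle between the y axis of scanner_window and the y axis of ticket_low_code, either way round below 0.35 rad and linear speed of scanner below 0.02 m/s and angular speed of scanner below 0.15 rad/s and contact force between the fingers and scanner above 1 N), for 1 s.
At the end, for the whole second after the job is handed in: The scanner stands in its holster, upright within 0.2 rad, within 8 mm of the pocket's centre and with its nose within 4 mm of the pocket's floor, at rest and let go; the three jars, the tin and the scoop are upright and within 20 mm of where they were (x of scanner_window in the frame of holster between -0.008 and 0.008 m and y of scanner_window in the frame of holster between -0.008 and 0.008 m and z of scanner_window in the frame of holster below 0.018 m and angle between scanner_window's own z axis and vertical below 0.2 rad and linear speed of scanner below 0.01 m/s and distance of each of jar_low_mid, jar_full_mid, jar_half_mid, tin_mid, scoop_pan from where it was at the start of the episode below 0.02 m and angle between each of jar_low_mid, jar_full_mid, jar_half_mid, tin_mid, scoop_pan's own z axis and vertical below 0.1 rad); the robot touches nothing.
It fails at once if the ticket of a jar that is not running low is read ((x of ticket_full_code in the frame of scanner_window between -0.012 and 0.012 m and y of ticket_full_code in the frame of scanner_window between -0.012 and 0.012 m and z of ticket_full_code in the frame of scanner_window between -0.13 and -0.05 m and angle between the z axis of scanner_window and the z axis of ticket_full_code, either way round below 0.3 rad and angle between the y axis of scanner_window and the y axis of ticket_full_code, either way round below 0.35 rad and linear speed of scanner below 0.02 m/s and angular speed of scanner below 0.15 rad/s) or (x of ticket_half_code in the frame of scanner_window between -0.012 and 0.012 m and y of ticket_half_code in the frame of scanner_window between -0.012 and 0.012 m and z of ticket_half_code in the frame of scanner_window between -0.13 and -0.05 m and angle between the z axis of scanner_window and the z axis of ticket_half_code, either way round below 0.3 rad and angle between the y axis of scanner_window and the y axis of ticket_half_code, either way round below 0.35 rad and linear speed of scanner below 0.02 m/s and angular speed of scanner below 0.15 rad/s)).
It fails at once if a jar or bystander is shifted by more than 20 mm or tipped (distance of any of jar_low_mid, jar_full_mid, jar_half_mid, tin_mid, scoop_pan from where it was at the start of the episode above 0.02 m or angle between any of jar_low_mid, jar_full_mid, jar_half_mid, tin_mid, scoop_pan's own z axis and vertical above 0.25 rad).
It fails at once if the scanner is dropped (falls freely faster than 0.5 m/s) (contact force between the fingers and scanner below 0.3 N and linear speed of scanner above 0.5 m/s).
It fails at once if the scanner or the gripper knocks a plinth or its ticket (more than 5 N) (contact force between any of scanner, the fingers, the arm and stand_low above 5 N or contact force between any of scanner, the fingers, the arm and stand_full above 5 N or contact force between any of scanner, the fingers, the arm and stand_half above 5 N).
It also fails if it takes over 61 s, if anything falls off the work surface, if the arm or the gripper's body presses on something with over 40 N, if the wrist force passes 120 N, or if a joint passes its speed limit or range.

## Working session

There is one attempt and no reset: what is moved stays moved. The work goes in short steps, Python scripts to look and compute and a tool call to move; the robot and the scene stay as the last step left them, time stands still between calls to the robot, and variables do not carry over. Pictures are saved under pics/ and viewed, and the job is handed in when it is done.

Besides the shell and the picture viewer there is one more tool, called after "Emit:" as name(argument=value, ...) on one line, values as JSON. servo_tool: Moves the arm, as the interface text tells. Its arguments: {"type":"object","properties":{"plan":{"type":"array"},"gripper":{"type":"number"}},"required":["plan"]}

```bash
ls; mkdir -p pics
python3 - <<'E'
from cell import arm
import cv2,numpy as np
print(arm.observe())
for n in ["scene","top","wrist"]:
    p=arm.camera_params(n); print(n,{k:(np.round(v,4).tolist() if not isinstance(v,(str,type(None))) else v) for k,v in p.items()})
    im=arm.camera(n); cv2.imwrite(f"pics/{n}0.png",im[:,:,::-1])
E
```

```text
pics
{'time': 0.0, 'qpos': array([-8.06961801e+01,  7.51549300e+00,  8.53296581e+01, -5.48423940e-04,
        8.72602304e+01, -4.89389360e+00]), 'joint_velocities': array([-0.03907144, -0.00628223,  0.00117838, -0.10379467, -0.00646017,
       -0.11959433]), 'effort': array([ 3.88029992e-03, -5.59838355e+01, -4.91756737e+01,  7.71276327e-02,
        3.54802853e-02, -1.54200429e-04]), 'tcp_pos': array([ 0.14707881, -0.58110848,  0.2175798 ]), 'eef_rot': array([-94.59608627,  89.89461709,  99.60165393]), 'force': array([-0.48613045,  0.50461434,  0.20481576]), 'ft_torque': array([-0.0221255 ,  0.02106819,  0.01427283]), 'width': 0.9981204262730399}
scene {'fx': 364.3544, 'fy': 364.3544, 'cx': 259.3088, 'cy': 192.2043, 'pose': [[0.5405, -0.5745, 0.6147, 1.207], [0.8414, 0.3735, -0.3907, -0.4719], [-0.0051, 0.7283, 0.6852, 0.8681], [0.0, 0.0, 0.0, 1.0]]}
top {'fx': 404.1708, 'fy': 404.1708, 'cx': 253.1628, 'cy': 185.4667, 'pose': [[0.0015, 0.9861, -0.1663, 0.3739], [-0.9995, -0.0037, -0.031, -0.0485], [-0.0312, 0.1662, 0.9856, 1.0616], [0.0, 0.0, 0.0, 1.0]]}
wrist {'fx': 273.3884, 'fy': 273.3884, 'cx': 254.9869, 'cy': 191.3596, 'pose': [[0.2458, 0.9282, 0.2795, 0.2261], [-0.9693, 0.2357, 0.0699, -0.5606], [-0.001, -0.2881, 0.9576, 0.3838], [0.0, 0.0, 0.0, 1.0]]}
```

View pics/scene0.png

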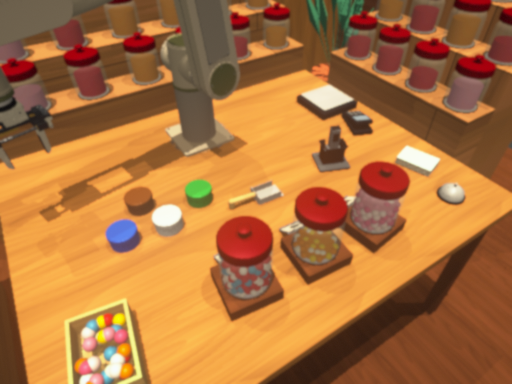

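View pics/top0.png

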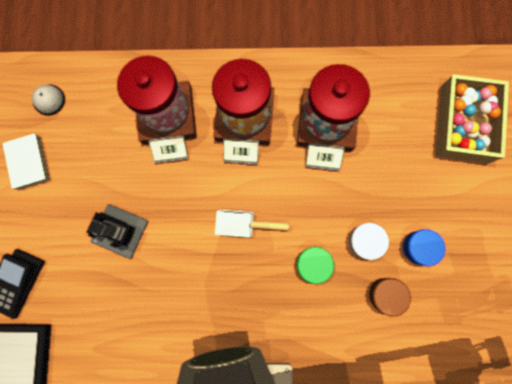

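View pics/wrist0.png

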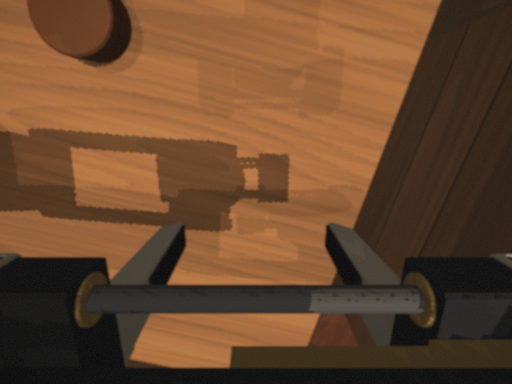

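The top view shows the three jars at about (150,85), (241,88) and (338,93), with their tickets at (170,150), (241,152) and (324,158). The holster is at about (115,230). In the scene view the jars are at (245,262), (320,232) and (381,203). I'll enlarge them to compare the fill levels.

Run:
```python
import cv2,numpy as np
a=cv2.imread("pics/scene0.png");b=cv2.imread("pics/top0.png")
cv2.imwrite("pics/c1.png",cv2.resize(a[120:320,200:420],None,fx=3.5,fy=3,interpolation=cv2.INTER_CUBIC)[:600])
cv2.imwrite("pics/c2.png",cv2.resize(b[40:185,105:385],None,fx=2.8,fy=2.8,interpolation=cv2.INTER_CUBIC))
cv2.imwrite("pics/c3.png",cv2.resize(b[190:270,70:170],None,fx=7,fy=7,interpolation=cv2.INTER_CUBIC))
```

```text
(no output)
```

View pics/c1.png

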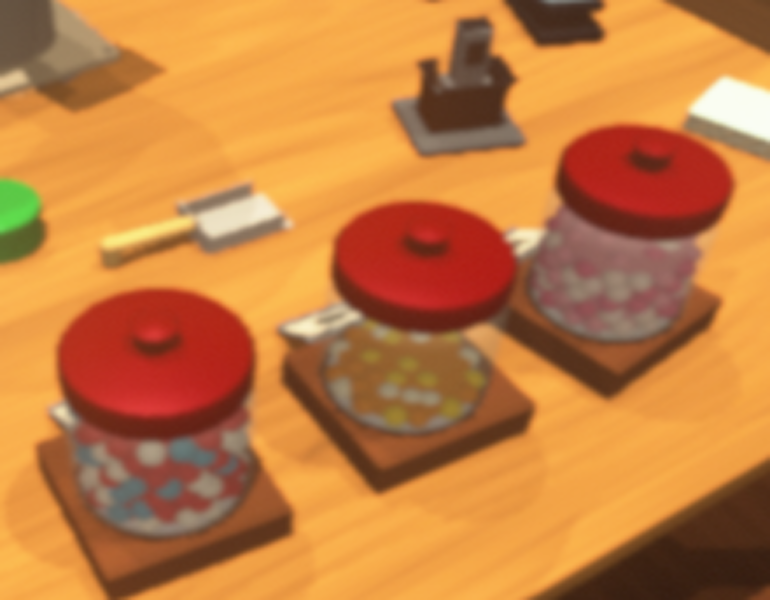

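View pics/c2.png

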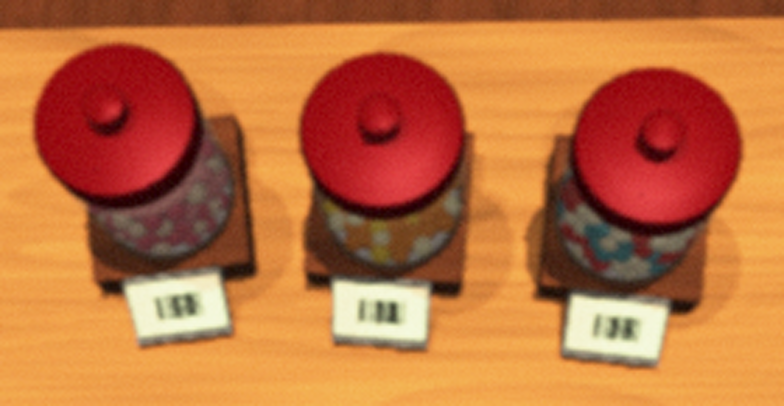

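View pics/c3.png

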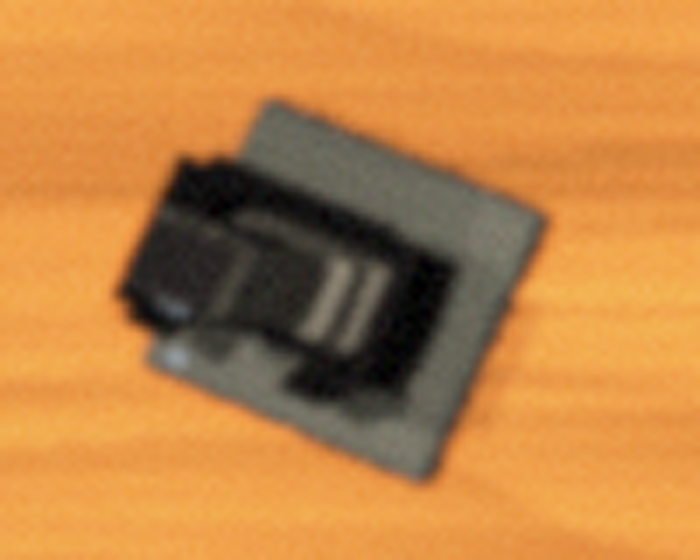

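The tickets and holster are clear in this view. In the scene crop only the middle jar (320,232) looks see-through above a thin layer. The other two show sweets up to the lid. I'll measure first, then confirm with a wrist view from the side.

The interface only turns the tool about its own pointing axis, so the 38° tilt has to come from pivoting the scanner between the pads. That means jaws along scanner y, with the head levered against the holster's rim.

```bash
cat > h.py <<'E'
import cv2,numpy as np
def ray(p,u,v):
    P=np.array(p["pose"]);d=np.array([(u-p["cx"])/p["fx"],-(v-p["cy"])/p["fy"],-1.])
    return P[:3,3],P[:3,:3]@d
def onz(p,u,v,z):
    o,d=ray(p,u,v);return o+d*(z-o[2])/d[2]
def proj(p,X):
    P=np.array(p["pose"]);c=P[:3,:3].T@(np.array(X)-P[:3,3])
    return np.array([p["cx"]+p["fx"]*c[0]/-c[2],p["cy"]+p["fy"]*(-c[1])/-c[2]])
E
python3 - <<'E'
from cell import arm
from h import *
p=arm.camera_params("top");b=cv2.imread("pics/top0.png")
print(p.keys())
hsv=cv2.cvtColor(b,cv2.COLOR_BGR2HSV)
m=((hsv[...,1]<60)&(hsv[...,2]>150)).astype(np.uint8)
m=cv2.morphologyEx(m,cv2.MORPH_CLOSE,np.ones((7,7)))
n,l,s,c=cv2.connectedComponentsWithStats(m)
for i in range(1,n):
    x,y,w,h,a=s[i]
    if a>300 and 125<c[i][1]<185 and x>140:
        r=cv2.minAreaRect(cv2.findContours((l==i).astype(np.uint8),0,2)[0][0])
        q=cv2.boxPoints(r); W=onz(p,*r[0],0.033)
        # corners at proper heights: lower edge z=.033-.016, upper .033+.016
        o=q[np.argsort(q[:,1])]
        up=[onz(p,*k,0.033+.016) for k in o[:2]];lo=[onz(p,*k,0.033-.016) for k in o[2:]]
        up=sorted(up,key=lambda t:t[1]);lo=sorted(lo,key=lambda t:t[1])
        d=up[1]-up[0]+lo[1]-lo[0]
        print(np.round(c[i]),"ctr",W.round(4),"len",np.round(np.hypot(*(d/2)[:2]),3),"depth",np.round(np.linalg.norm(np.mean(up,0)-np.mean(lo,0)),3),"yaw",np.round(np.degrees(np.arctan2(-d[0],d[1])),1))
# foot
m=((hsv[...,1]<110)&(hsv[...,2]<160)).astype(np.uint8);m[:, :75]=0;m[:,165:]=0;m[:195]=0;m[270:]=0
ct=max(cv2.findContours(m,0,2)[0],key=cv2.contourArea)
print(cv2.boxPoints(cv2.minAreaRect(ct)).tolist())
for u,v in [(109.3,204.3),(147.9,220.7),(131.4,258.6),(91.4,240)]:
    print(onz(p,u,v,.012).round(4))
g=np.array([onz(p,u,v,.012) for u,v in [(109.3,204.3),(147.9,220.7),(131.4,258.6),(91.4,240)]])
print("ctr",g.mean(0).round(4),[np.linalg.norm(g[i]-g[i-1]).round(3) for i in range(4)])
E
```

```text
dict_keys(['fx', 'fy', 'cx', 'cy', 'pose'])
[168. 149.] ctr [0.6464 0.2092 0.033 ] len 0.092 depth 0.058 yaw 6.9
[241. 151.] ctr [0.639  0.0181 0.033 ] len 0.088 depth 0.058 yaw -3.5
[324. 157.] ctr [ 0.6228 -0.201   0.033 ] len 0.088 depth 0.058 yaw -7.4
[[84.20030975341797, 238.73927307128906], [100.9252700805664, 200.27186584472656], [147.51031494140625, 220.52622985839844], [130.78536987304688, 258.99365234375]]
[0.5019 0.365  0.012 ]
[0.4585 0.2601 0.012 ]
[0.3608 0.2986 0.012 ]
[0.4083 0.4065 0.012 ]
ctr [0.4324 0.3325 0.012 ] [np.float64(0.102), np.float64(0.114), np.float64(0.105), np.float64(0.118)]
```

```bash
cat >> h.py <<'E'
from scipy.spatial.transform import Rotation as Ro
def tool(o): return Ro.from_euler("xyz",o["eef_rot"],degrees=True).as_matrix()
def delta(o,X):
    return tool(o).T@(np.array(X)-o["tcp_pos"])
E
python3 - <<'E'
from cell import arm
from h import *
o=arm.observe();print(tool(o).round(3))
P=np.array(arm.camera_params("wrist")["pose"]);print((tool(o).T@(P[:3,3]-o["tcp_pos"])).round(4)); print((tool(o).T@P[:3,:3]).round(3))
for X in [[.42,-.25,.25],[.43,.25,.25]]: print(delta(o,X).round(3))
E
```

```text
[[-0.     0.245 -0.969]
 [ 0.001 -0.969 -0.245]
 [-1.    -0.001 -0.   ]]
[-0.1661 -0.0008 -0.0816]
[[-0.001  0.288 -0.958]
 [ 1.    -0.    -0.001]
 [-0.001 -0.958 -0.288]]
[-0.032 -0.254 -0.346]
[-0.031 -0.736 -0.478]
```

Emit:
servo_tool(plan=[[-0.005, -0.03, -0.04, -0.16], [-0.01, -0.06, -0.08, -0.32], [-0.015, -0.09, -0.13, -0.48], [-0.02, -0.125, -0.17, -0.64], [-0.025, -0.155, -0.21, -0.8], [-0.03, -0.19, -0.26, -0.96], [-0.035, -0.22, -0.3, -1.12], [-0.04, -0.25, -0.34, -1.28]], gripper=0)

```text
time: 1.15
tcp_pos: [0.4163, -0.2543, 0.2587]
eef_rot: [-83.3, 90.0, -175.5]
force: [0.9, -0.6, 0.1]
width: 0.997
```

Run:
```python
from cell import arm
from h import *
o=arm.observe();print(o["time"],o["tcp_pos"],tool(o).round(3).tolist(),o["qpos"].round(1))
for X in [[.45,.02,.22],[.42,.25,.25]]: print(delta(o,X).round(3))
cv2.imwrite("pics/w1.png",arm.camera("wrist")[:,:,::-1])
```

```text
1.15 [ 0.41625312 -0.25432094  0.25867174] [[-0.0, 0.999, -0.038], [-0.0, -0.038, -0.999], [-1.0, -0.0, 0.0]] [-37.4 -10.9  99.1  -0.   91.8 -35.3]
[ 0.039  0.023 -0.275]
[ 0.009 -0.015 -0.504]
```

View pics/w1.png

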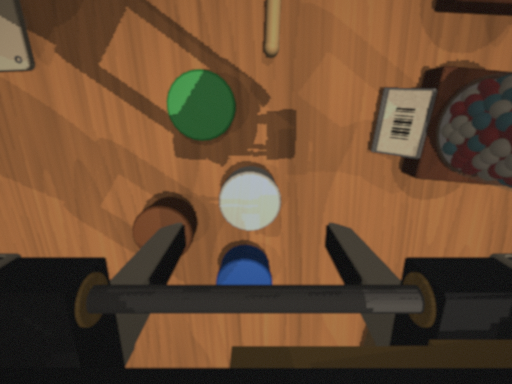

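The wrist view shows the right-hand jar at (485,130) packed with red, white and blue sweets, so it isn't the low one. Next is the same view of the middle jar.

Emit:
servo_tool(plan=[[0, 0, -0.03, 0], [0.01, 0, -0.06, 0], [0.02, 0, -0.09, 0], [0.03, 0, -0.12, 0], [0.04, 0, -0.15, 0], [0.04, 0, -0.18, 0], [0.04, 0, -0.2, 0], [0.04, 0, -0.2, 0]])

```text
time: 2.2
tcp_pos: [0.4239, -0.0553, 0.2185]
eef_rot: [-123.2, 90.0, 144.5]
force: [-0.2, -0.5, -0.3]
width: 1.0
```

Run:
```python
from cell import arm
from h import *
o=arm.observe();print(o["time"],o["tcp_pos"])
np.save("pics/w2.npy",arm.camera_params("wrist")["pose"])
cv2.imwrite("pics/w2.png",arm.camera("wrist")[:,:,::-1])
for X in [[.45,.02,.22],[.4,.22,.28],[.432,.332,.28]]: print(delta(o,X).round(3))
```

```text
2.2 [ 0.42394367 -0.05528819  0.21846253]
[-0.002  0.023 -0.076]
[-0.061 -0.035 -0.274]
[-0.061 -0.008 -0.387]
```

View pics/w2.png

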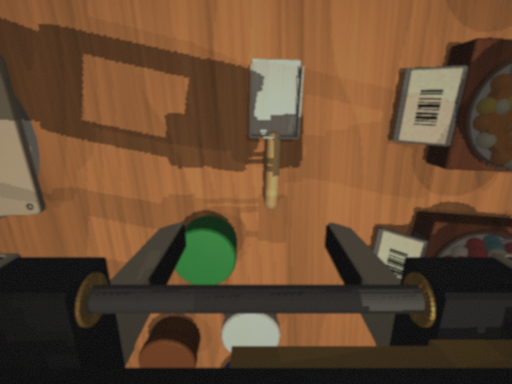

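Emit:
servo_tool(plan=[[0, 0.02, -0.01, 0], [0, 0.04, -0.02, 0], [0, 0.06, -0.03, 0], [0, 0.08, -0.03, 0], [0, 0.1, -0.03, 0], [0, 0.11, -0.03, 0], [0, 0.11, -0.03, 0], [0, 0.11, -0.03, 0]])

```text
time: 3.25
tcp_pos: [0.5348, -0.0312, 0.2185]
eef_rot: [-85.7, 90.0, -178.2]
force: [0.0, -1.0, -0.4]
width: 0.997
```

Run:
```python
from cell import arm
from h import *
o=arm.observe();print(o["time"],o["tcp_pos"])
im=arm.camera("wrist")[:,:,::-1]
cv2.imwrite("pics/w3.png",im)
for X in [[.42,.22,.26],[.432,.332,.28]]: print(delta(o,X).round(3))
```

```text
3.25 [ 0.53475756 -0.0311934   0.21852158]
[-0.041 -0.126 -0.246]
[-0.061 -0.118 -0.358]
```

View pics/w3.png

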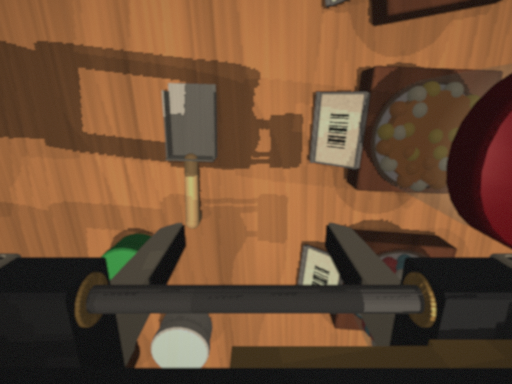

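The middle jar holds only a flat layer of orange sweets filling its foot circle (425,135), under clear glass walls. So the middle jar is nearly empty, and its ticket is the one at (338,130). Now I'll go over the holster and work out the ticket position from this view.

Emit:
servo_tool(plan=[[-0.01, -0.01, -0.04, -0.15], [-0.02, -0.03, -0.09, -0.3], [-0.03, -0.045, -0.135, -0.45], [-0.04, -0.06, -0.18, -0.6], [-0.04, -0.075, -0.225, -0.75], [-0.04, -0.09, -0.27, -0.9], [-0.04, -0.105, -0.315, -1.05], [-0.04, -0.12, -0.358, -1.22]])

```text
time: 4.3
tcp_pos: [0.4298, 0.3332, 0.259]
eef_rot: [47.9, 90.0, 25.6]
force: [1.0, 0.0, -0.5]
width: 1.004
```

Run:
```python
from cell import arm
from h import *
p=arm.camera_params("wrist")
p2=dict(p);p2["pose"]=np.load("pics/w2.npy")
b=cv2.imread("pics/w2.png");hsv=cv2.cvtColor(b,cv2.COLOR_BGR2HSV)
m=((hsv[...,1]<70)&(hsv[...,2]>120)).astype(np.uint8);m=cv2.morphologyEx(m,cv2.MORPH_CLOSE,np.ones((9,9)))
m[:,:380]=0;m[:,470:]=0;m[:50]=0;m[160:]=0
ct=max(cv2.findContours(m,0,2)[0],key=cv2.contourArea);r=cv2.minAreaRect(ct)
print(r,onz(p2,*r[0],.033).round(4))
o=arm.observe();print(o["time"],o["tcp_pos"],tool(o)[:,1].round(3))
np.save("pics/w4.npy",p["pose"])
im=arm.camera("wrist")[:,:,::-1]
cv2.imwrite("pics/w4.png",cv2.resize(im,None,fx=1.5,fy=1.5))
```

```text
((430.3528747558594, 103.78489685058594), (50.495052337646484, 82.00838470458984), 10.619654655456543) [0.6431 0.0234 0.033 ]
4.3 [0.42980951 0.33322213 0.25900239] [0.379 0.926 0.001]
```

View pics/w4.png

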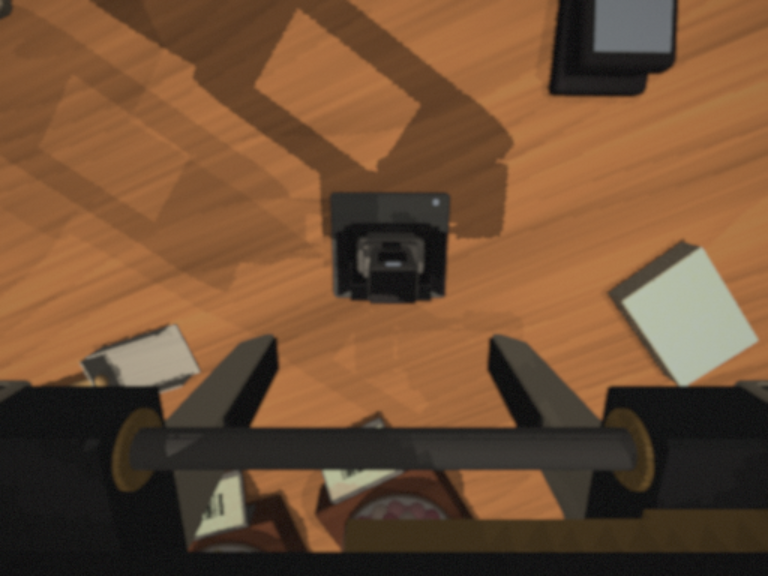

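Run:
```python
from h import *
b=cv2.imread("pics/w4.png");b=cv2.resize(b,(512,384),interpolation=cv2.INTER_AREA)
c=cv2.resize(b[115:215,200:320],None,fx=6,fy=6,interpolation=cv2.INTER_CUBIC)
cv2.imwrite("pics/c4.png",cv2.convertScaleAbs(c,alpha=2,beta=20))
```

```text
(no output)
```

View pics/c4.png

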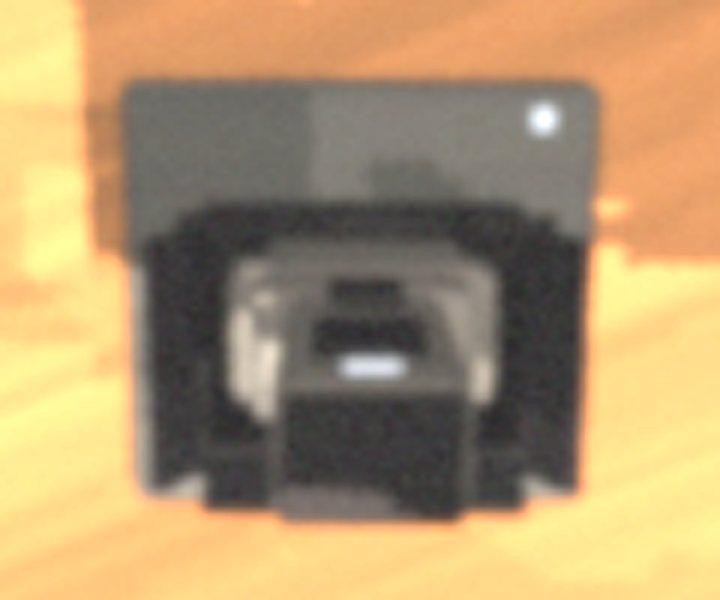

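Run:
```python
from h import *
from cell import arm
p=arm.camera_params("wrist");p["pose"]=np.load("pics/w4.npy");o=arm.observe();R=tool(o)
L=lambda u,v,z:(R.T@(onz(p,u,v,z)-o["tcp_pos"]))[1:]*1000
f=lambda a,b:(200+a/6-.4,115+b/6-.4)
print("handle",[L(*f(a,b),.154).round(1).tolist() for a,b in[(270,390),(470,392),(275,515),(465,520)]])
print("foot",[L(*f(a,b),.012).round(1).tolist() for a,b in[(125,80),(598,82),(140,492),(578,492)]])
print("rim",[L(*f(a,b),.086).round(1).tolist() for a,b in[(150,370),(585,370),(360,205)]])
pt=arm.camera_params("top");print("top cam handle",L2:= (R.T@(onz(pt,97,228.6,.154)-o["tcp_pos"])))
```

```text
handle [[-12.7, -7.1], [21.4, -6.4], [-12.3, 15.4], [20.8, 16.6]]
foot [[-53.0, -49.7], [63.3, -47.9], [-54.0, 56.7], [61.9, 58.0]]
rim [[-41.1, 5.7], [51.3, 6.7], [3.7, -28.8]]
top cam handle [ 0.10479333 -0.00314905  0.00298875]
```

The handle end face centre and the foot centre agree, at tool y +4.4 mm and z +4.5 mm. Descending to grasp.

Emit:
servo_tool(plan=[[0.01, 0.0045, 0.0045, 0.015], [0.035, 0.0045, 0.0045, 0.015], [0.06, 0.0045, 0.0045, 0.015], [0.085, 0.0045, 0.0045, 0.015], [0.11, 0.0045, 0.0045, 0.015], [0.13, 0.0045, 0.0045, 0.015], [0.145, 0.0045, 0.0045, 0.015], [0.15, 0.0045, 0.0045, 0.015]])

```text
time: 5.35
tcp_pos: [0.4364, 0.3338, 0.1076]
eef_rot: [-120.6, 89.9, -144.1]
force: [-0.5, 0.2, -0.3]
width: 1.002
```

Emit:
servo_tool(plan=[[0, 0, 0, 0], [0, 0, 0, 0], [0, 0, 0, 0], [0, 0, 0, 0], [0, 0, 0, 0], [0, 0, 0, 0], [0, 0, 0, 0], [0, 0, 0, 0]], gripper=1)

```text
time: 6.35
tcp_pos: [0.4366, 0.3344, 0.1085]
eef_rot: [-176.3, 90.0, 160.2]
force: [0.5, 1.5, -1.1]
width: 0.385
```

Run:
```python
from h import *
from cell import arm
o=arm.observe();print(o)
im=arm.camera("wrist")[:,:,::-1]
cv2.imwrite("pics/w5.png",cv2.resize(im,None,fx=1.5,fy=1.5))
```

```text
{'time': 6.35, 'qpos': array([ 3.21071385e+01,  4.35109430e+00,  1.00365668e+02,  6.55750692e-03,
        7.52882186e+01, -3.44730813e+01]), 'joint_velocities': array([ 0.05985644, -0.01516721, -0.00881023, -0.04230536, -0.04906737,
       -0.08373318]), 'effort': array([-2.00678185e-01, -5.08503091e+01, -4.66032994e+01, -1.06426303e-01,
        3.84974331e-01,  1.09812806e-02]), 'tcp_pos': array([0.43658368, 0.33443823, 0.10851385]), 'eef_rot': array([-176.33015529,   89.99193566,  160.24839886]), 'force': array([ 0.51587566,  1.52777909, -1.06433093]), 'ft_torque': array([ 0.15659213, -0.26895461, -0.06286414]), 'width': 0.3846022856977681}
```

View pics/w5.png

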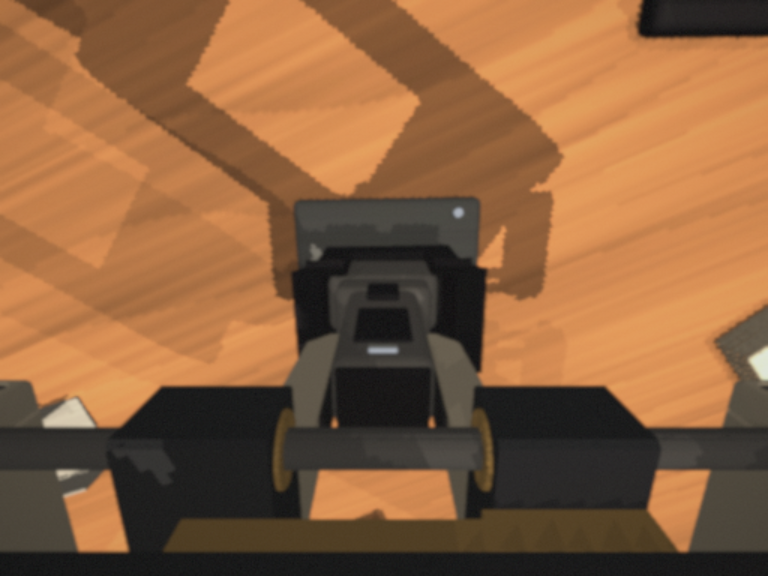

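The grip opening reads 36 mm, which matches the handle's wide axis, and the jaws are centred. I'll lift until the nose is about 14 mm inside the rim, then lever it over.

Emit:
servo_tool(plan=[[-0.006, 0, 0, 0], [-0.014, 0, 0, 0], [-0.024, 0, 0, 0], [-0.034, 0, 0, 0], [-0.044, 0, 0, 0], [-0.052, 0, 0, 0], [-0.057, 0, 0, 0], [-0.058, 0, 0, 0]])

```text
time: 7.4
tcp_pos: [0.4367, 0.3343, 0.1669]
eef_rot: [4.3, 90.0, -19.1]
force: [0.6, 0.4, -2.3]
width: 0.385
```

Emit:
servo_tool(plan=[[0, 0, -0.006, 0], [-0.001, 0, -0.012, 0], [-0.001, 0, -0.018, 0], [-0.002, 0, -0.024, 0], [-0.002, 0, -0.03, 0], [-0.001, 0, -0.035, 0], [-0.001, 0, -0.04, 0], [0, 0, -0.045, 0]])

```text
time: 8.4
tcp_pos: [0.3951, 0.3525, 0.1669]
eef_rot: [59.3, 90.0, 35.8]
force: [2.3, -2.3, 3.4]
width: 0.385
```

Run:
```python
from h import *
from cell import arm
o=arm.observe();print(o["time"],tool(o).T@o["force"],o["width"])
im=arm.camera("wrist")[:,:,::-1]
cv2.imwrite("pics/w6.png",cv2.convertScaleAbs(cv2.resize(im,None,fx=1.5,fy=1.5),alpha=1.5))
s=arm.camera("scene")[:,:,::-1]
cv2.imwrite("pics/s6.png",cv2.resize(s[80:200,270:400],None,fx=5,fy=5,interpolation=cv2.INTER_CUBIC))
```

```text
8.4 [-3.3964087  -1.2460349   3.02697694] 0.384723065678976
```

View pics/w6.png

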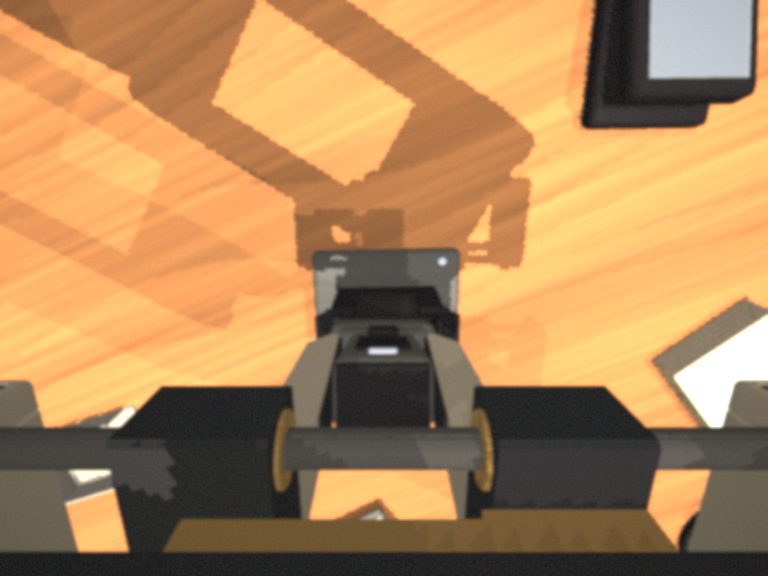

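View pics/s6.png

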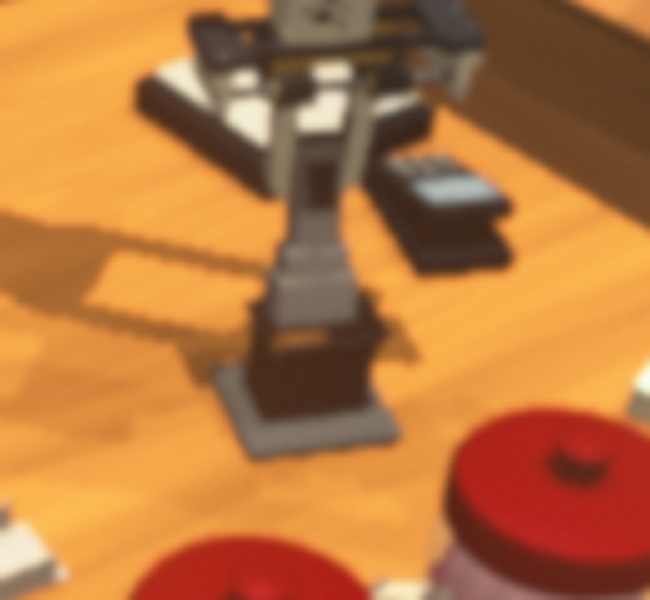

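It's pivoting: the handle leans toward the gripper with only about 4.5 N on the tool. I'll continue the arc.

Emit:
servo_tool(plan=[[0.001, 0, -0.005, 0], [0.002, 0, -0.01, 0], [0.004, 0, -0.015, 0], [0.006, 0, -0.02, 0], [0.008, 0, -0.025, 0], [0.01, 0, -0.03, 0], [0.012, 0, -0.034, 0], [0.0135, 0, -0.038, 0]])

```text
time: 9.5
tcp_pos: [0.3603, 0.3674, 0.1529]
eef_rot: [-66.2, 90.0, -89.7]
force: [3.7, -0.1, -0.1]
width: 0.387
```

Run:
```python
from h import *
from cell import arm
o=arm.observe();print(o["time"],tool(o).T@o["force"],o["width"])
im=arm.camera("wrist")[:,:,::-1]
cv2.imwrite("pics/w7.png",cv2.convertScaleAbs(cv2.resize(im[150:320,150:360],None,fx=3.5,fy=3.5,interpolation=cv2.INTER_CUBIC),alpha=1.5))
s=arm.camera("scene")[:,:,::-1]
cv2.imwrite("pics/s7.png",cv2.resize(s[80:200,270:400],None,fx=5,fy=5,interpolation=cv2.INTER_CUBIC))
```

```text
9.5 [0.10553946 1.31992494 3.41517305] 0.3865493685666705
```

View pics/w7.png

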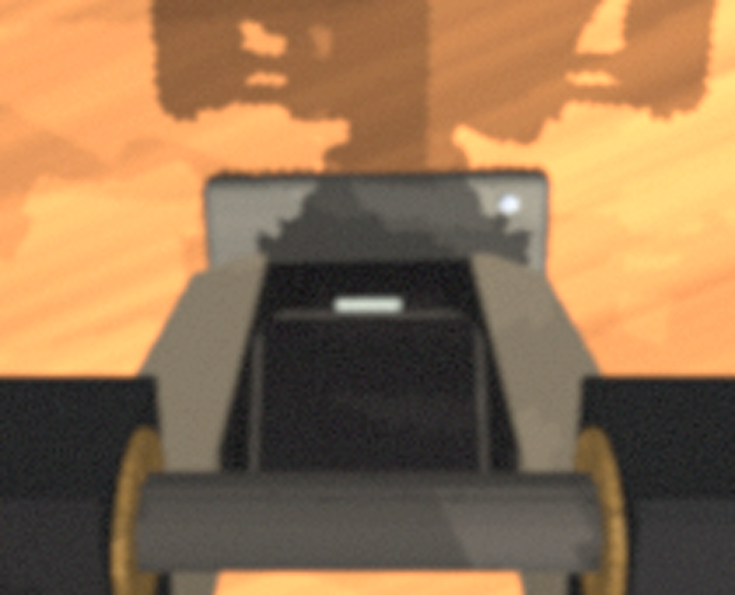

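View pics/s7.png

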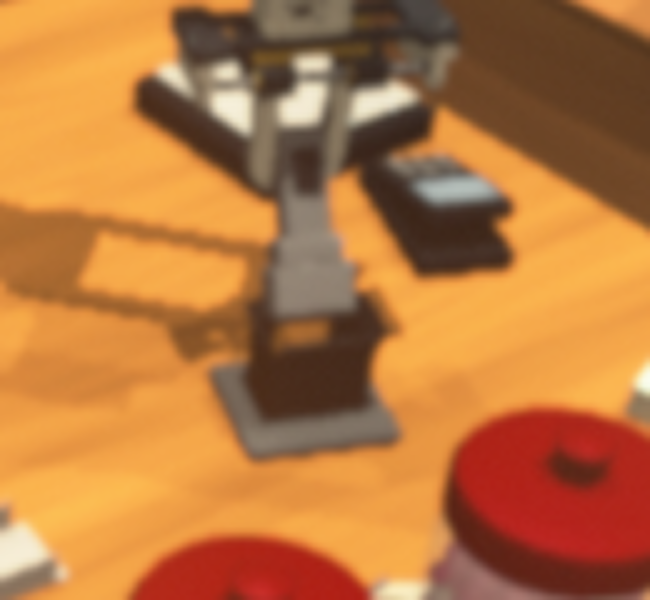

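Emit:
servo_tool(plan=[[-0.006, 0, 0, 0], [-0.016, 0, 0, 0], [-0.028, 0, 0, 0], [-0.04, 0, 0, 0], [-0.052, 0, 0, 0], [-0.06, 0, 0, 0], [-0.065, 0, 0, 0], [-0.065, 0, 0, 0]])

```text
time: 10.6
tcp_pos: [0.3606, 0.3675, 0.2184]
eef_rot: [65.8, 90.0, 42.3]
force: [-0.4, 0.5, -1.8]
width: 0.386
```

Run:
```python
from h import *
from cell import arm
o=arm.observe();print(o["time"],o["tcp_pos"],tool(o).T@o["force"],o["width"],tool(o)[:,1:].round(3).tolist())
s=arm.camera("scene")[:,:,::-1]
p=arm.camera_params("scene")
R=tool(o);G=o["tcp_pos"]-R[:,0]*.019
for th in [25,30,35,38,40,45,50]:
    t=np.radians(th); ax=R[:,2]*-np.sin(t)-R[:,0]*np.cos(t); xs=R[:,2]*np.cos(t)-R[:,0]*np.sin(t)
    N=G-.114*ax+.018*xs
    print(th,[((proj(p,N+R[:,1]*k)-[260,50])*5).round(0).tolist() for k in(-.032,.032)],[((proj(p,N+ax*.042+R[:,1]*k)-[260,50])*5).round(0).tolist() for k in(-.032,.032)])
cv2.imwrite("pics/s8.png",cv2.resize(s[50:170,260:400],None,fx=5,fy=5,interpolation=cv2.INTER_CUBIC))
```

```text
10.6 [0.36059888 0.36749362 0.218445  ] [ 1.76006201  0.3377952  -0.55680279] 0.3858942805175334 [[0.397, 0.918], [0.918, -0.397], [0.0, 0.0]]
25 [[322.0, 397.0], [408.0, 388.0]] [[321.0, 337.0], [408.0, 329.0]]
30 [[326.0, 396.0], [413.0, 387.0]] [[324.0, 335.0], [411.0, 327.0]]
35 [[330.0, 394.0], [418.0, 385.0]] [[326.0, 333.0], [414.0, 325.0]]
38 [[333.0, 392.0], [421.0, 383.0]] [[328.0, 331.0], [416.0, 323.0]]
40 [[335.0, 390.0], [423.0, 382.0]] [[329.0, 330.0], [417.0, 321.0]]
45 [[339.0, 386.0], [428.0, 377.0]] [[331.0, 326.0], [420.0, 317.0]]
50 [[343.0, 380.0], [432.0, 371.0]] [[334.0, 321.0], [423.0, 312.0]]
```

View pics/s8.png

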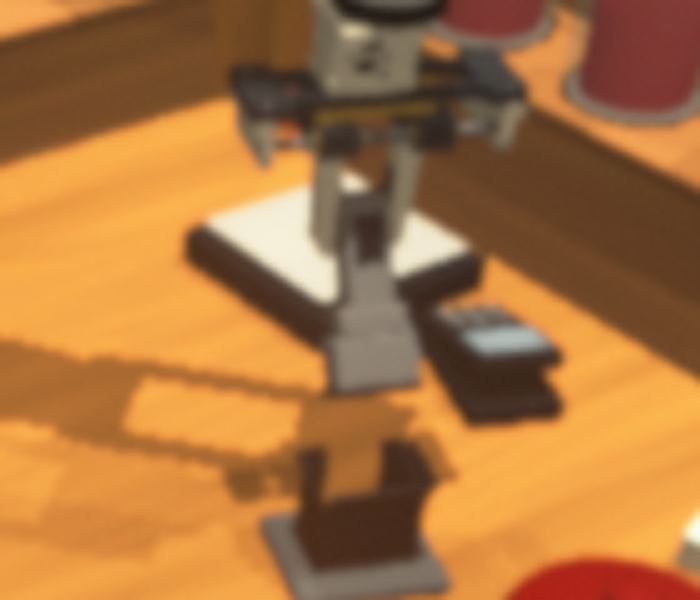

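Tilt check: the nose edge sits at (333,392)–(420,386) in the crop, which matches a tilt of about 38°. The window is clear of the holster, so I'll work out the reading pose.

Run:
```python
from h import *
from cell import arm
o=arm.observe();ps=np.radians(-3.5)
C=np.array([.641,.0207,.032]);s,c=np.sin(.663),np.cos(.663)
n=np.array([-s*np.cos(ps),-s*np.sin(ps),c]);T=C+n*.204-[0,0,.019]
print(T,delta(o,T).round(4))
```

```text
[0.51567544 0.02836518 0.17378246] [ 0.0442 -0.2493  0.2772]
```

Emit:
servo_tool(plan=[[0, -0.015, 0.012, -0.02], [0, -0.04, 0.035, -0.06], [0, -0.07, 0.065, -0.1], [0, -0.105, 0.1, -0.15], [0.005, -0.14, 0.14, -0.2], [0.01, -0.17, 0.18, -0.25], [0.015, -0.2, 0.21, -0.3], [0.02, -0.22, 0.24, -0.347]])

```text
time: 11.65
tcp_pos: [0.4933, 0.0683, 0.1974]
eef_rot: [-166.7, 89.9, -170.2]
force: [-0.1, -0.0, -1.4]
width: 0.387
```

Run:
```python
from h import *
from cell import arm
o=arm.observe();print(o["time"],o["tcp_pos"],tool(o)[:,1].round(3))
np.save("pics/w9.npy",arm.camera_params("wrist")["pose"])
im=arm.camera("wrist")[:,:,::-1]
cv2.imwrite("pics/w9.png",cv2.resize(im,None,fx=1.5,fy=1.5))
T=[.5157,.0284,.1738];print(delta(o,T).round(4))
```

```text
11.65 [0.49328978 0.06832389 0.19740621] [ 0.061  0.998 -0.   ]
[ 0.0236 -0.0385  0.0248]
```

View pics/w9.png

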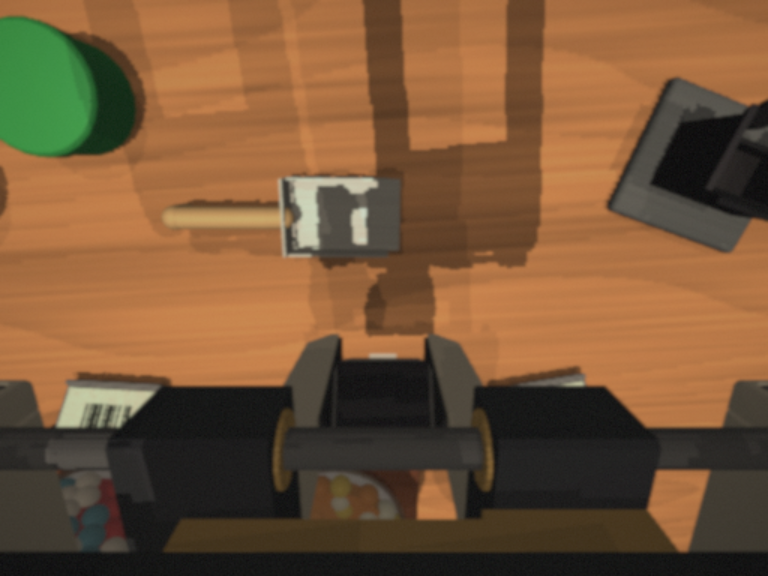

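The ticket is hidden behind the gripper here, so I'll refine the code's middle from the earlier views by triangulating the bar centroids.

Run:
```python
from h import *
from cell import arm
pt=arm.camera_params("top");pw=arm.camera_params("wrist");pw["pose"]=np.load("pics/w2.npy")
def bars(f,x0,x1,y0,y1):
    g=cv2.cvtColor(cv2.imread(f),cv2.COLOR_BGR2GRAY)[y0:y1,x0:x1].astype(float)
    bg=np.percentile(g,80);w=np.clip(bg-25-g,0,None);yy,xx=np.mgrid[y0:y1,x0:x1]
    print(f,bg,(w>0).sum(),"bbox",xx[w>10].min(),xx[w>10].max(),yy[w>10].min(),yy[w>10].max());return (w*xx).sum()/w.sum(),(w*yy).sum()/w.sum()
a=bars("pics/top0.png",230,252,145,158);b=bars("pics/w2.png",412,446,80,130)
print(a,b)
for z in(.03,.032,.034):print(z,onz(pt,*a,z).round(4),onz(pw,*b,z).round(4))
A=[];B=[]
for p,u in((pt,a),(pw,b)):
    o,d=ray(p,*u);d/=np.linalg.norm(d);M=np.eye(3)-np.outer(d,d);A.append(M);B.append(M@o)
print(np.linalg.solve(sum(A),sum(B)).round(4))
im=cv2.imread("pics/w2.png");cv2.imwrite("pics/c9.png",np.hstack([cv2.resize(im[55:155,385:475],None,fx=4,fy=4,interpolation=cv2.INTER_CUBIC),cv2.resize(cv2.imread("pics/top0.png")[135:170,215:267],(400,400),interpolation=cv2.INTER_CUBIC)]))
```

```text
pics/top0.png 240.0 129 bbox 233 248 147 155
pics/w2.png 157.0 685 bbox 415 442 89 125
(np.float64(241.40765888104292), np.float64(151.07251493753395)) (np.float64(427.9494095116502), np.float64(107.62894988828599))
0.03 [0.6398 0.015  0.03  ] [0.6426 0.019  0.03  ]
0.032 [0.6393 0.0149 0.032 ] [0.6414 0.019  0.032 ]
0.034 [0.6388 0.0148 0.034 ] [0.6402 0.0191 0.034 ]
[0.6392 0.0169 0.0345]
```

View pics/c9.png

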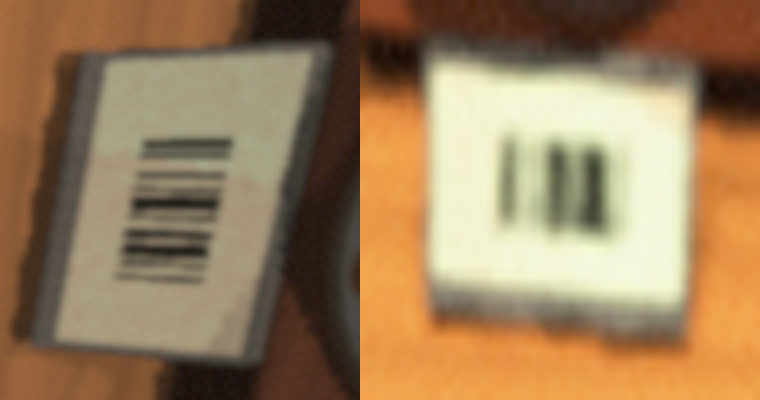

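Run:
```python
from h import *
from cell import arm
pw=arm.camera_params("wrist");pw["pose"]=np.load("pics/w2.npy")
f=lambda a,b:(385+a/4-.4,55+b/4-.4)
Q=[onz(pw,*f(*q),z) for q,z in[((105,55),.016),((58,345),.016),((315,50),.048),((245,358),.048)]]
for i in(0,2):
    d=Q[i]-Q[i+1];print(np.linalg.norm(d).round(4),np.degrees(np.arctan2(-d[0],d[1])).round(2))
print(np.mean(Q,0).round(4),[q.round(4).tolist() for q in Q])
o=arm.observe();ps=np.radians(-3.8)
C=np.array([.640,.018,.032]);s,c=np.sin(.663),np.cos(.663)
n=np.array([-s*np.cos(ps),-s*np.sin(ps),c]);T=C+n*.204-[0,0,.019]
print(T,delta(o,T).round(4))
```

```text
0.0889 -3.01
0.0865 -3.91
[0.6417 0.0204 0.032 ] [[0.6233, 0.0664, 0.016], [0.6186, -0.0224, 0.016], [0.6655, 0.0618, 0.048], [0.6596, -0.0244, 0.048]]
[0.5147173  0.02632127 0.17378246] [ 0.0229 -0.0376  0.0223]
```

Emit:
servo_tool(plan=[[0.002, -0.004, 0.003, 0], [0.006, -0.01, 0.006, 0], [0.01, -0.018, 0.011, 0], [0.014, -0.025, 0.015, 0], [0.018, -0.031, 0.019, 0], [0.022, -0.035, 0.022, 0], [0.0235, -0.0372, 0.0225, 0], [0.0235, -0.0372, 0.0225, 0]])

```text
time: 12.7
tcp_pos: [0.5133, 0.0315, 0.1745]
eef_rot: [164.9, 90.0, 161.3]
force: [0.1, -0.4, -2.5]
width: 0.391
```

Run:
```python
from h import *
from cell import arm
o=arm.observe();R=tool(o);print(o["time"],o["tcp_pos"],R[:,1].round(3),o["width"])
for n,(x0,x1,y0,y1) in dict(top=(190,300,110,230),scene=(240,360,110,270),wrist=(200,310,200,310)).items():
    im=arm.camera(n)[:,:,::-1];cv2.imwrite(f"pics/r_{n}.png",im)
    cv2.imwrite(f"pics/rc_{n}.png",cv2.convertScaleAbs(cv2.resize(im[y0:y1,x0:x1],None,fx=5 if n!="scene" else 3.7,fy=5 if n!="scene" else 3.7,interpolation=cv2.INTER_CUBIC),alpha=1.4))
p=arm.camera_params("top");G=o["tcp_pos"]-R[:,0]*.019
for th in [32,35,38,41,44]:
    t=np.radians(th); ax=R[:,2]*-np.sin(t)-R[:,0]*np.cos(t); xs=R[:,2]*np.cos(t)-R[:,0]*np.sin(t)
    f=lambda X:((proj(p,X)-[190,110])*5).round(0).tolist()
    N=G-.114*ax+.018*xs
    print(th,"nose",f(N-R[:,1]*.032),f(N+R[:,1]*.032),"headtop",f(N+ax*.042-R[:,1]*.032),f(N+ax*.042+R[:,1]*.032))
```

```text
12.7 [0.51333243 0.03152072 0.1745023 ] [0.062 0.998 0.   ] 0.3911956565845848
32 nose [288.0, 272.0] [157.0, 265.0] headtop [282.0, 302.0] [145.0, 294.0]
35 nose [289.0, 261.0] [157.0, 254.0] headtop [282.0, 295.0] [145.0, 287.0]
38 nose [289.0, 250.0] [156.0, 243.0] headtop [282.0, 289.0] [144.0, 281.0]
41 nose [289.0, 240.0] [156.0, 233.0] headtop [282.0, 282.0] [144.0, 275.0]
44 nose [289.0, 230.0] [156.0, 223.0] headtop [282.0, 276.0] [144.0, 269.0]
```

View pics/rc_top.png

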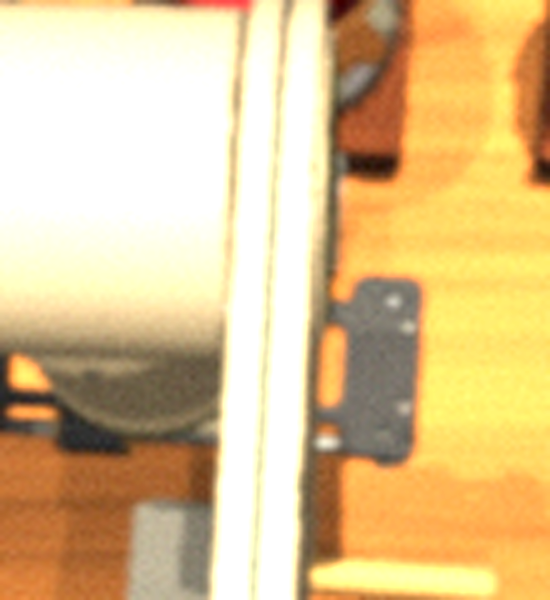

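View pics/rc_wrist.png

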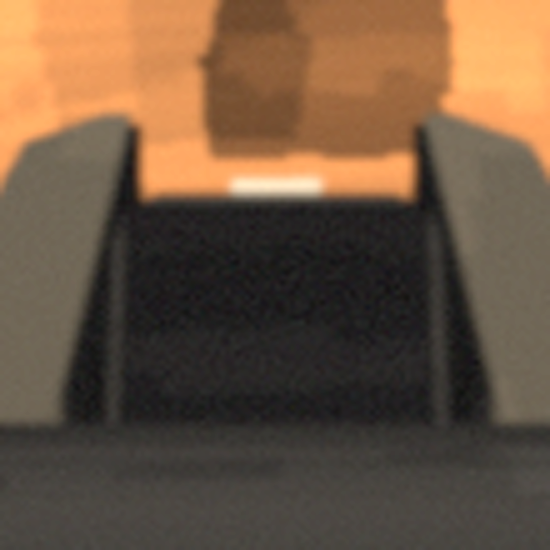

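View pics/rc_scene.png

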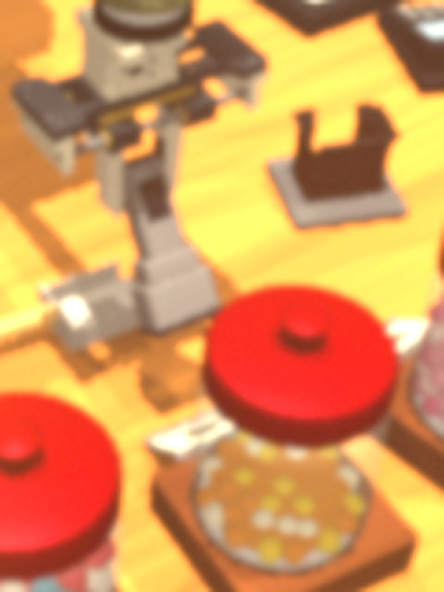

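Run:
```python
from h import *
from cell import arm
o=arm.observe();R=tool(o);p=arm.camera_params("wrist");G=o["tcp_pos"]-R[:,0]*.019
f=lambda X:((proj(p,X)-[200,200])*5).round(0).tolist()
for th in [0,30,34,36,38,40,42,46]:
    t=np.radians(th); ax=R[:,2]*-np.sin(t)-R[:,0]*np.cos(t); xs=R[:,2]*np.cos(t)-R[:,0]*np.sin(t)
    E=G+.026*ax-.014*xs
    print(th,f(E-R[:,1]*.018),f(E+R[:,1]*.018),"+x edge",f(E+xs*.028))
# upright reference w5: 
im=cv2.imread("pics/w5.png");im=cv2.resize(im,(512,384),interpolation=cv2.INTER_AREA)
cv2.imwrite("pics/rc_w5.png",cv2.convertScaleAbs(cv2.resize(im[200:310,200:310],None,fx=5,fy=5,interpolation=cv2.INTER_CUBIC),alpha=1.6))
s=cv2.imread("pics/r_scene.png");cv2.imwrite("pics/rc_s2.png",cv2.resize(s[140:210,255:315],None,fx=8,fy=8,interpolation=cv2.INTER_CUBIC))
p=arm.camera_params("scene")
f=lambda X:((proj(p,X)-[255,140])*8).round(0).tolist()
for th in [30,34,38,42,46]:
    t=np.radians(th); ax=R[:,2]*-np.sin(t)-R[:,0]*np.cos(t); xs=R[:,2]*np.cos(t)-R[:,0]*np.sin(t)
    N=G-.114*ax+.018*xs
    print(th,f(N-R[:,1]*.032),f(N+R[:,1]*.032),f(N+ax*.042-R[:,1]*.032),f(N+ax*.042+R[:,1]*.032))
```

```text
0 [81.0, 238.0] [446.0, 238.0] +x edge [264.0, 479.0]
30 [90.0, 92.0] [438.0, 92.0] +x edge [263.0, 374.0]
34 [92.0, 77.0] [436.0, 77.0] +x edge [263.0, 355.0]
36 [93.0, 69.0] [435.0, 70.0] +x edge [263.0, 346.0]
38 [94.0, 62.0] [434.0, 62.0] +x edge [263.0, 336.0]
40 [95.0, 55.0] [434.0, 56.0] +x edge [263.0, 325.0]
42 [96.0, 49.0] [433.0, 49.0] +x edge [263.0, 315.0]
46 [98.0, 37.0] [431.0, 37.0] +x edge [263.0, 294.0]
30 [196.0, 482.0] [339.0, 424.0] [169.0, 377.0] [315.0, 321.0]
34 [205.0, 482.0] [349.0, 423.0] [175.0, 375.0] [321.0, 319.0]
38 [214.0, 480.0] [358.0, 421.0] [180.0, 373.0] [326.0, 316.0]
42 [222.0, 477.0] [368.0, 418.0] [184.0, 369.0] [331.0, 312.0]
46 [230.0, 473.0] [376.0, 413.0] [189.0, 364.0] [336.0, 307.0]
```

View pics/rc_w5.png

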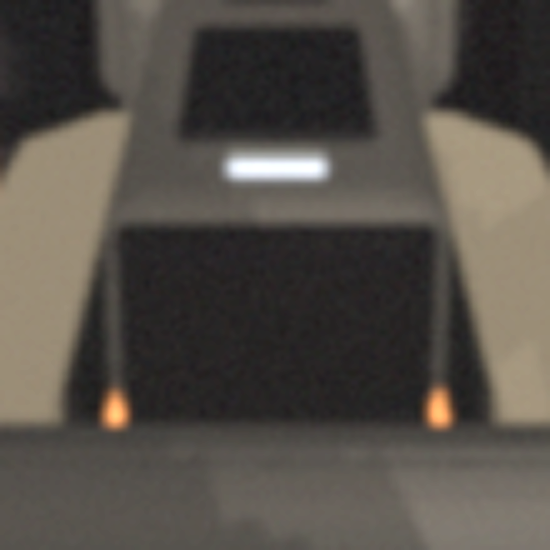

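View pics/rc_s2.png

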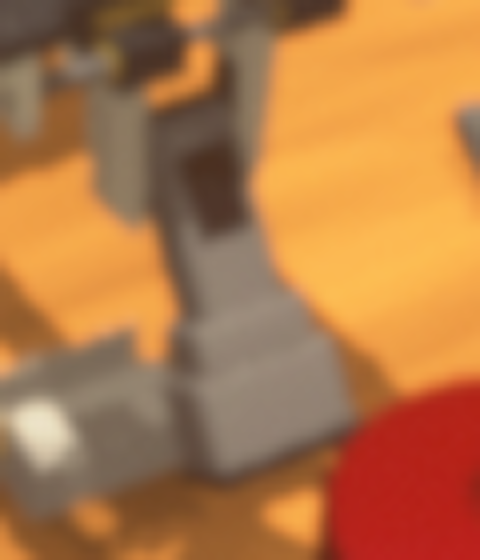

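Run:
```python
from h import *
from cell import arm
from scipy.optimize import least_squares
o=arm.observe();R=tool(o);pw=arm.camera_params("wrist");ps=arm.camera_params("scene");G0=o["tcp_pos"]-R[:,0]*.019
obsS=np.array([[215,480],[355,415]])/8+[255,140]
def res(v):
    t,dz,dx,dy=v;ax=R[:,2]*-np.sin(t)-R[:,0]*np.cos(t); xs=R[:,2]*np.cos(t)-R[:,0]*np.sin(t)
    G=G0+R@[dx,dy,dz]
    N=G-.114*ax+.018*xs;E=G+.026*ax-.014*xs
    return np.r_[proj(ps,N-R[:,1]*.032)-obsS[0],proj(ps,N+R[:,1]*.032)-obsS[1],(proj(pw,E)[1]-2-240)*.5, dx/.003,dy/.002]
s=least_squares(res,[.5,0,0,0]);v=s.x;print(np.degrees(v[0]),v[1:]*1000,s.fun.round(2))
for th in (15,22,30,38):
    s=least_squares(lambda u:res([np.radians(th),*u]),[0,0,0]);print(th,s.x*1000,s.fun.round(2))
a=cv2.imread("pics/r_wrist.png")[170:320,170:340]
cv2.imwrite("pics/r2.png",cv2.convertScaleAbs(cv2.resize(a,None,fx=4,fy=4,interpolation=cv2.INTER_CUBIC),alpha=3,beta=20))
```

```text
28.68281274432988 [ 9.51731035 -5.72336987  1.63465631] [-0.56  0.59 -0.08  1.42 -0.32 -1.91  0.82]
15 [7.88197629 1.98468743 7.86210898] [-3.42 -0.08 -3.41  0.98  1.16  0.66  3.93]
22 [ 8.4953065  -2.45940079  4.73221666] [-1.93  0.34 -1.68  1.28  0.36 -0.82  2.37]
30 [ 9.76586324 -6.24631532  1.01563827] [-0.3   0.62  0.23  1.43 -0.45 -2.08  0.51]
38 [11.58680322 -8.52152179 -2.76987281] [ 1.22  0.68  2.04  1.36 -1.15 -2.84 -1.38]
```

View pics/r2.png

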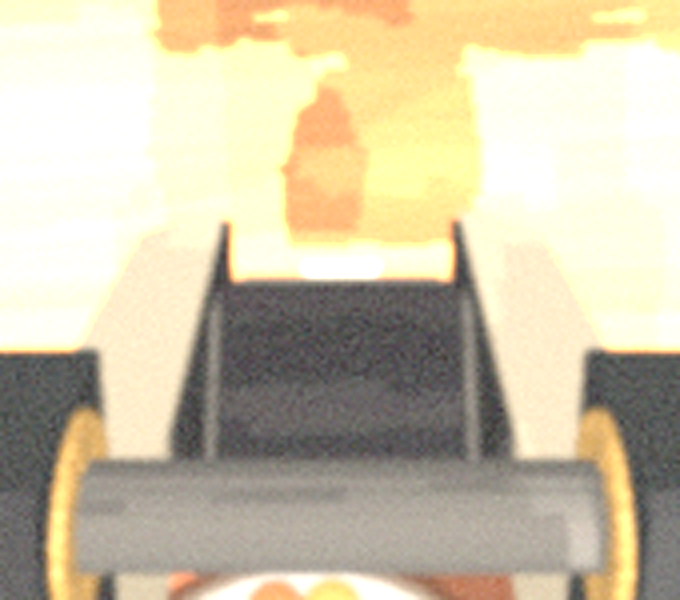

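The wrist view (handle-end edge at row 240) doesn't fit a clean pivot about the pads. It suggests about 30° of tilt and a shift of about 10 mm, so I need a proper side view. I'll spin the tool in place so the scene camera sees the scanner in profile.

Emit:
servo_tool(plan=[[0, 0, 0, -0.15], [0, 0, 0, -0.31], [0, 0, 0, -0.47], [0, 0, 0, -0.63], [0, 0, 0, -0.79], [0, 0, 0, -0.95], [0, 0, 0, -1.07], [0, 0, 0, -1.07]])

```text
time: 13.85
tcp_pos: [0.5135, 0.0317, 0.1749]
eef_rot: [-60.8, 90.0, -3.1]
force: [1.2, -0.3, -2.2]
width: 0.384
```

Run:
```python
from h import *
from cell import arm
o=arm.observe();R=tool(o);print(o["time"],o["tcp_pos"],R[:,1].round(3),o["width"])
ps=arm.camera_params("scene");G=o["tcp_pos"]-R[:,0]*.019
print(proj(ps,G),proj(ps,o["tcp_pos"]))
s=arm.camera("scene")[:,:,::-1];cv2.imwrite("pics/r3.png",s)
u,v=proj(ps,G).astype(int);print(u-35,v-35)
cv2.imwrite("pics/r3c.png",cv2.resize(s[v-35:v+40,u-35:u+60],None,fx=8,fy=8,interpolation=cv2.INTER_CUBIC))
```

```text
13.85 [0.51349961 0.03174933 0.17487344] [-0.846  0.534 -0.   ] 0.383512196010201
[276.91238566 160.14364138] [276.73735585 165.11661944]
241 125
```

View pics/r3c.png

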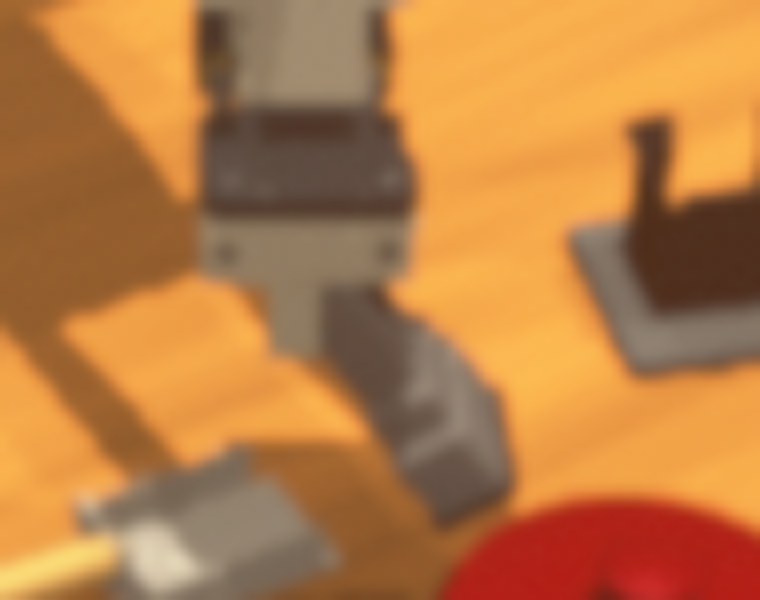

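Run:
```python
from h import *
from cell import arm
o=arm.observe();R=tool(o);ps=arm.camera_params("scene");G0=o["tcp_pos"]-R[:,0]*.019
f=lambda X:((proj(ps,X)-[241,125]+.5)*8).round(0).astype(int).tolist()
for th,dz,dx in [(38,0,0),(38,.012,0),(30,0,0),(30,.01,-.004),(45,0,0)]:
    t=np.radians(th);ax=R[:,2]*-np.sin(t)-R[:,0]*np.cos(t); xs=R[:,2]*np.cos(t)-R[:,0]*np.sin(t)
    N=G0+R@[dx,0,dz]-.114*ax;y=R[:,1]
    print(th,dz,"nose near -x,+x, far+x",f(N-.018*xs-.032*y),f(N+.018*xs-.032*y),f(N+.018*xs+.032*y),"headtop near -x,+x",f(N-.018*xs-.032*y+.042*ax),f(N+.018*xs-.032*y+.042*ax),"handle -x near@61,@100",f(N-.014*xs-.018*y+.061*ax),f(N-.014*xs-.018*y+.1*ax))
s=cv2.imread("pics/r3.png")[155:200,270:320]
cv2.imwrite("pics/r3d.png",cv2.convertScaleAbs(cv2.resize(s,None,fx=13,fy=13,interpolation=cv2.INTER_CUBIC),alpha=1.3))
```

```text
38 0 nose near -x,+x, far+x [432, 540] [509, 498] [494, 390] headtop near -x,+x [369, 478] [447, 433] handle -x near@61,@100 [346, 419] [285, 357]
38 0.012 nose near -x,+x, far+x [463, 540] [541, 497] [524, 389] headtop near -x,+x [401, 477] [479, 433] handle -x near@61,@100 [378, 419] [318, 357]
30 0 nose near -x,+x, far+x [393, 554] [477, 519] [463, 411] headtop near -x,+x [343, 485] [428, 449] handle -x near@61,@100 [327, 424] [278, 356]
30 0.01 nose near -x,+x, far+x [419, 546] [503, 511] [488, 403] headtop near -x,+x [370, 477] [455, 440] handle -x near@61,@100 [354, 416] [305, 347]
45 0 nose near -x,+x, far+x [464, 526] [535, 476] [519, 368] headtop near -x,+x [391, 469] [462, 418] handle -x near@61,@100 [363, 413] [292, 357]
```

View pics/r3d.png

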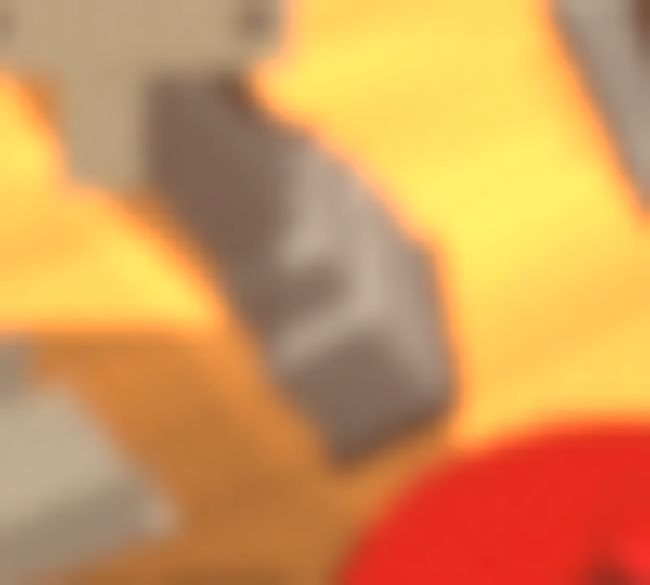

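Run:
```python
from h import *
from cell import arm
from scipy.optimize import least_squares
o=arm.observe();R=tool(o);ps=arm.camera_params("scene");pw=arm.camera_params("wrist");G0=o["tcp_pos"]-R[:,0]*.019;y=R[:,1]
sc=lambda a,b:np.array([270+a/13-.5,155+b/13-.5])
obs=[sc(338,468),sc(452,405),sc(432,238),sc(270,360),sc(378,315)]
# left silhouette points handle (between @61..@100), line distance
hl=[sc(150,195),sc(205,285)]
def mdl(v):
    t,dx,dy,dz=v;ax=R[:,2]*-np.sin(t)-R[:,0]*np.cos(t); xs=R[:,2]*np.cos(t)-R[:,0]*np.sin(t)
    return G0+R@[dx,dy,dz]-.114*ax,ax,xs
def res(v,ww=.3,ch=.0015):
    N,ax,xs=mdl(v);h=.018-ch;w=.032-ch
    P=[N-h*xs-w*y,N+h*xs-w*y,N+h*xs+w*y,N-h*xs-w*y+.042*ax,N+h*xs-w*y+.042*ax]
    r=np.r_[[proj(ps,a)-b for a,b in zip(P,obs)]].ravel()
    a=proj(ps,N-.0135*xs-.0165*y+.065*ax);b=proj(ps,N-.0135*xs-.0165*y+.1*ax);d=(b-a)/np.linalg.norm(b-a);nn=np.array([-d[1],d[0]])
    r=np.r_[r,[(q-a)@nn for q in hl]]
    E=N+.140*ax-.0125*xs
    return np.r_[r,(proj(pw,E)[1]-240)*ww,v[2]/.002]
for ww in(0,.1,.4):
  for ch in (.0,.0015,.003):
    s=least_squares(res,[.6,0,0,0],kwargs=dict(ww=ww,ch=ch));print(ww,ch,np.degrees(s.x[0]).round(1),(s.x[1:]*1000).round(1),s.fun.round(1),s.cost.round(2))
```

```text
0 0.0 34.6 [-6.7  0.2  8.4] [-0.2  0.7  1.1  0.6  0.7 -0.1 -2.2  0.7 -0.2 -1.   0.  -1.3 -0.   0.1] 5.15
0 0.0015 34.8 [-6.   0.1  8.5] [ 0.3  0.3  0.7  0.6  0.4  0.5 -1.7  0.4 -0.6 -0.9  0.1 -1.2 -0.   0.1] 3.58
0 0.003 35.0 [-5.3  0.   8.7] [ 0.8 -0.1  0.4  0.6  0.2  1.2 -1.2 -0.  -1.  -0.9  0.2 -1.2 -0.   0. ] 3.56
0.1 0.0 34.3 [-6.9  0.2  8.7] [-0.3  0.7  1.1  0.6  0.6 -0.1 -2.2  0.7 -0.2 -1.  -0.1 -1.3 -0.2  0.1] 5.17
0.1 0.0015 34.4 [-6.3  0.1  8.9] [ 0.2  0.3  0.7  0.6  0.4  0.6 -1.6  0.3 -0.6 -0.9 -0.  -1.3 -0.2  0. ] 3.61
0.1 0.003 34.6 [-5.6 -0.   9.1] [ 0.8 -0.1  0.4  0.6  0.2  1.2 -1.1 -0.1 -0.9 -0.9  0.  -1.2 -0.2 -0. ] 3.6
0.4 0.0 34.0 [-7.3  0.1  9.2] [-0.3  0.7  1.1  0.7  0.6 -0.  -2.1  0.7 -0.1 -1.  -0.2 -1.4 -0.1  0.1] 5.19
0.4 0.0015 34.0 [-6.7 -0.   9.5] [ 0.2  0.3  0.7  0.7  0.4  0.6 -1.6  0.3 -0.5 -0.9 -0.2 -1.3 -0.1 -0. ] 3.65
0.4 0.003 34.1 [-6.1 -0.1  9.8] [ 0.7 -0.1  0.4  0.7  0.1  1.3 -1.1 -0.1 -0.9 -0.9 -0.1 -1.3 -0.1 -0.1] 3.66
```

The fit is now consistent: tilt 34.5°, and the handle shifted by about +9 mm in z and −6 mm in x within the jaws. The wrist row agrees even when left out of the fit. 3.5° off square is fine. Computing the reading pose for the real window position:

Run:
```python
from h import *
from cell import arm
o=arm.observe();R=tool(o)
yaw=np.degrees(np.arctan2(R[1,1],R[0,1]));spin=-(86.4-yaw);print("spin",np.radians(spin))
R2=R@Ro.from_euler("x",spin,degrees=True).as_matrix();print(R2.round(3).tolist())
t=np.radians(34.5);ax=R2[:,2]*-np.sin(t)-R2[:,0]*np.cos(t)
C=np.array([.6405,.019,.032])
G=C+.204*ax;T=G-R2@[-.0062,0,.009]+R2[:,0]*.019
print(T,delta(o,T).round(4))
```

```text
spin 1.068539768603417
[[0.0, 0.063, 0.998], [-0.0, 0.998, -0.063], [-1.0, 0.0, 0.0]]
[0.51614483 0.02682289 0.17487457] [-0.     -0.0049 -0.0027]
```

Emit:
servo_tool(plan=[[0, -0.001, 0, 0.15], [0, -0.002, -0.001, 0.31], [0, -0.003, -0.002, 0.47], [0, -0.004, -0.003, 0.63], [0, -0.005, -0.003, 0.79], [0, -0.005, -0.003, 0.94], [0, -0.005, -0.003, 1.05], [0, -0.005, -0.003, 1.068]])

```text
time: 14.9
tcp_pos: [0.516, 0.0265, 0.1747]
eef_rot: [47.6, 90.0, 44.0]
force: [0.2, 0.4, -2.3]
width: 0.389
```

Run:
```python
from h import *
from cell import arm
for i in range(4):
    o=arm.observe();print(o["time"],o["tcp_pos"],tool(o)[:,1].round(3),delta(o,[.5161,.0268,.1749]).round(4)); s=arm.camera("scene")[:,:,::-1]
cv2.imwrite("pics/r4.png",cv2.resize(s[110:260,230:370],None,fx=4,fy=4,interpolation=cv2.INTER_CUBIC))
```

```text
14.9 [0.51604687 0.02647405 0.17470392] [0.062 0.998 0.   ] [-0.0002  0.0003  0.    ]
14.95 [0.51605422 0.0264505  0.17467252] [0.061 0.998 0.   ] [-0.0002  0.0004  0.    ]
15.0 [0.51607645 0.0264504  0.17471479] [0.059 0.998 0.   ] [-0.0002  0.0004  0.    ]
15.05 [0.51604391 0.02643448 0.1746679 ] [0.059 0.998 0.   ] [-0.0002  0.0004  0.    ]
```

View pics/r4.png

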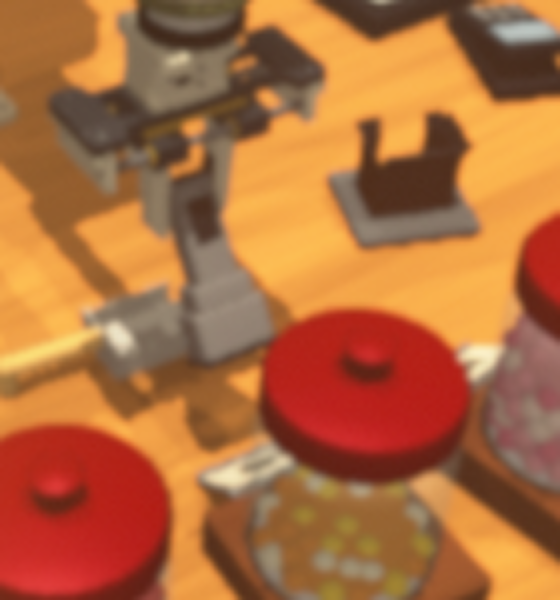

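The scanner's axis extends onto the middle jar's ticket. I'll hold still here.

Emit:
servo_tool(plan=[[0, 0, 0, 0], [0, 0, 0, 0], [0, 0, 0, 0], [0, 0, 0, 0], [0, 0, 0, 0], [0, 0, 0, 0], [0, 0, 0, 0], [0, 0, 0, 0]])

```text
time: 16.1
tcp_pos: [0.516, 0.0264, 0.1746]
eef_rot: [-153.2, 90.0, -156.7]
force: [0.1, -0.1, -1.6]
width: 0.385
```

Emit:
servo_tool(plan=[[0, 0, 0, 0], [0, 0, 0, 0], [0, 0, 0, 0], [0, 0, 0, 0], [0, 0, 0.002, 0], [0, 0, 0.004, 0], [0, 0, 0.005, 0], [0, 0, 0.005, 0]])

```text
time: 17.1
tcp_pos: [0.5211, 0.0261, 0.1746]
eef_rot: [173.1, 90.0, 169.6]
force: [0.5, -0.2, -2.4]
width: 0.388
```

Emit:
servo_tool(plan=[[0, 0, 0, 0], [0, 0, 0, 0], [0, 0, 0, 0], [0, 0, 0, 0], [0, 0, 0, 0], [0, 0, 0, 0], [0, 0, 0, 0], [0, 0, 0, 0]])

```text
time: 18.1
tcp_pos: [0.521, 0.0261, 0.1746]
eef_rot: [-168.1, 90.0, -171.5]
force: [-1.1, 0.3, -2.8]
width: 0.386
```

Emit:
servo_tool(plan=[[0, 0, 0, 0], [0, 0, -0.002, 0], [0, 0, -0.004, 0], [0, 0, -0.007, 0], [0, 0, -0.01, 0], [0, 0, -0.01, 0], [0, 0, -0.01, 0], [0, 0, -0.01, 0]])

```text
time: 19.1
tcp_pos: [0.5111, 0.0267, 0.1746]
eef_rot: [41.8, 90.0, 38.3]
force: [-0.8, 0.7, -2.5]
width: 0.385
```

Emit:
servo_tool(plan=[[0, 0, 0, 0], [0, 0, 0, 0], [0, 0, 0, 0], [0, 0, 0, 0], [0, 0, 0, 0], [0, 0, 0, 0], [0, 0, 0, 0], [0, 0, 0, 0]])

```text
time: 20.1
tcp_pos: [0.5111, 0.0267, 0.1746]
eef_rot: [43.6, 90.0, 40.2]
force: [0.6, -0.8, -1.9]
width: 0.39
```

Run:
```python
from h import *
from cell import arm
o=arm.observe();R=tool(o);print(o["time"],o["tcp_pos"],R[:,1].round(3),o["width"],o["joint_velocities"].round(3))
# window-frame position of the code for the three dwells, with fitted grasp
t=np.radians(34.5);ax=R[:,2]*-np.sin(t)-R[:,0]*np.cos(t);xs=R[:,2]*np.cos(t)-R[:,0]*np.sin(t)
for C in ([.6405,.019,.032],[.6392,.0165,.032],[.642,.0215,.032]):
  for k in (-.005,0,.005):
    N=np.array([.51605,.02645,.1747])-R[:,0]*.019+R@[-.0062,0,.009+k]-.114*ax;d=np.array(C)-N
    print(C,k,(np.array([d@xs,d@R[:,1],d@ax])*1000).round(1))
```

```text
20.1 [0.51106492 0.02669827 0.17463659] [0.06  0.998 0.   ] 0.3898865054300329 [-0.021  0.057  0.032  0.031 -0.019 -0.008]
[0.6405, 0.019, 0.032] -0.005 [  4.3  -0.  -92.7]
[0.6405, 0.019, 0.032] 0 [  0.2  -0.  -89.9]
[0.6405, 0.019, 0.032] 0.005 [ -3.9  -0.  -87.1]
[0.6392, 0.0165, 0.032] -0.005 [  3.4  -2.6 -92.1]
[0.6392, 0.0165, 0.032] 0 [ -0.7  -2.6 -89.2]
[0.6392, 0.0165, 0.032] 0.005 [ -4.8  -2.6 -86.4]
[0.642, 0.0215, 0.032] -0.005 [  5.5   2.6 -93.5]
[0.642, 0.0215, 0.032] 0 [  1.3   2.6 -90.7]
[0.642, 0.0215, 0.032] 0.005 [ -2.8   2.6 -87.8]
```

The dwell margins are comfortable: all estimates put the code within 6 mm of the line, at 87–93 mm, 3.5° off square. Heading back over the holster with the same lean.

Run:
```python
from h import *
from cell import arm
o=arm.observe();R=tool(o);yaw=np.degrees(np.arctan2(R[1,1],R[0,1]))
H=np.array([.4364,.3340,0]);tz=np.array([.918,-.397,0])
A=H-.068*tz+[0,0,.215];print(np.radians(yaw-66.6),delta(o,A).round(4))
```

```text
0.348636534452665 [-0.0404  0.3255 -0.1568]
```

Emit:
servo_tool(plan=[[-0.008, 0.012, -0.01, 0], [-0.02, 0.045, -0.03, 0.03], [-0.03, 0.085, -0.052, 0.08], [-0.038, 0.13, -0.075, 0.13], [-0.04, 0.175, -0.098, 0.18], [-0.04, 0.215, -0.118, 0.23], [-0.04, 0.25, -0.133, 0.28], [-0.04, 0.28, -0.145, 0.348]])

```text
time: 21.1
tcp_pos: [0.3815, 0.3168, 0.2155]
eef_rot: [82.1, 89.9, 58.7]
force: [0.7, -0.0, -2.0]
width: 0.384
```

Run:
```python
from h import *
from cell import arm
o=arm.observe();R=tool(o)
H=np.array([.4364,.3340,0]);tz=np.array([.918,-.397,0])
A=H-.068*tz+[0,0,.215];print(o["time"],R[:,1],delta(o,A).round(4))
```

```text
21.1 [0.3971992  0.91773182 0.00105023] [ 0.0005  0.0376 -0.0245]
```

Emit:
servo_tool(plan=[[0, 0.01, -0.006, 0], [0, 0.022, -0.014, 0], [0, 0.032, -0.021, 0], [0, 0.0375, -0.0245, 0], [0, 0.0375, -0.0245, 0], [0, 0.0375, -0.0245, 0], [0, 0.0375, -0.0245, 0], [0, 0.0375, -0.0245, 0]])

```text
time: 22.1
tcp_pos: [0.3755, 0.3588, 0.2147]
eef_rot: [37.7, 90.0, 14.3]
force: [1.2, -0.7, -2.3]
width: 0.386
```

Run:
```python
from h import *
from cell import arm
o=arm.observe();R=tool(o)
H=np.array([.4364,.3340,0]);tz=np.array([.918,-.397,0])
A=H-.068*tz+[0,0,.139];print(o["time"],R[:,1],delta(o,A).round(4),o["force"])
s=arm.camera("scene")[:,:,::-1]
cv2.imwrite("pics/b1.png",cv2.resize(s[50:170,260:400],None,fx=5,fy=5,interpolation=cv2.INTER_CUBIC))
s=arm.camera("top")[:,:,::-1]
cv2.imwrite("pics/b1t.png",cv2.resize(s[180:290,50:180],None,fx=5,fy=5,interpolation=cv2.INTER_CUBIC))
```

```text
22.1 [3.96940729e-01 9.17844244e-01 3.66210023e-05] [ 0.0757  0.0014 -0.0023] [ 1.17214396 -0.74405491 -2.27067909]
```

View pics/b1.png

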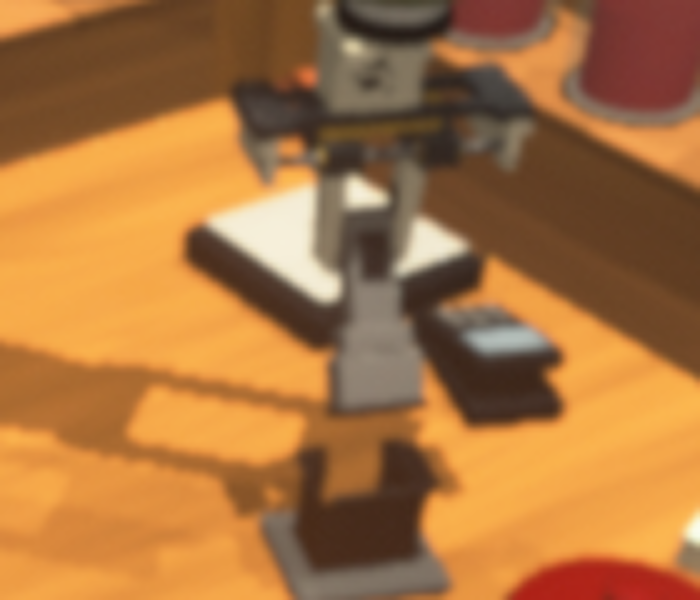

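View pics/b1t.png

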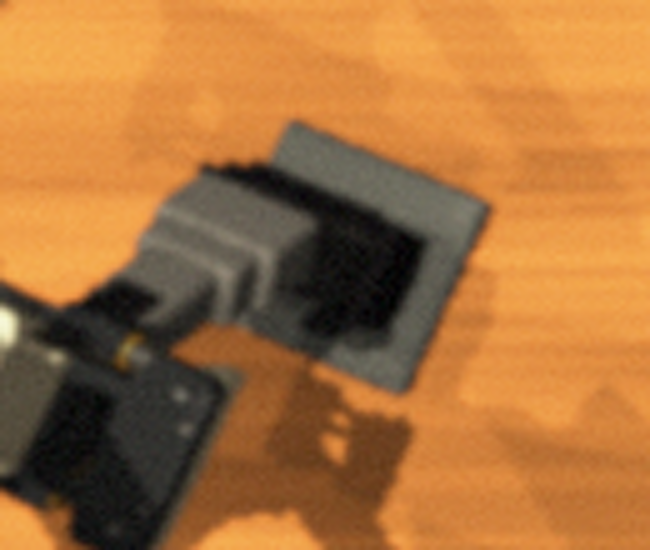

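Run:
```python
from h import *
from cell import arm
o=arm.observe();R=tool(o);p=arm.camera_params("top");G0=o["tcp_pos"]-R[:,0]*.019;y=R[:,1]
f=lambda X:((proj(p,X)-[50,180]+.5)*5).round(0).astype(int).tolist()
for th,dx,dz in((34.5,-.0062,.009),(30,-.0062,.009),(38,-.0062,.009)):
    t=np.radians(th);ax=R[:,2]*-np.sin(t)-R[:,0]*np.cos(t); xs=R[:,2]*np.cos(t)-R[:,0]*np.sin(t)
    N=G0+R@[dx,0,dz]-.114*ax
    print(th,"nose+x",f(N+.018*xs-.032*y),f(N+.018*xs+.032*y),"headtop+x",f(N+.018*xs-.032*y+.042*ax),f(N+.018*xs+.032*y+.042*ax),"nose-x",f(N-.018*xs-.032*y))
H=np.array([.4364,.3340,0])
for k in(.06,-.06):
  for j in(.055,-.055):print("foot",f(H+[0,0,.012]+k*y+j*R[:,2]))
```

```text
34.5 nose+x [324, 213] [199, 157] headtop+x [270, 257] [141, 198] nose-x [311, 275]
30 nose+x [322, 227] [198, 172] headtop+x [269, 266] [141, 208] nose-x [306, 292]
38 nose+x [324, 202] [200, 146] headtop+x [270, 250] [140, 192] nose-x [315, 262]
foot [296, 108]
foot [201, 300]
foot [498, 197]
foot [406, 393]
```

Run:
```python
from h import *
from cell import arm
o=arm.observe();R=tool(o);pt=arm.camera_params("top");ps=arm.camera_params("scene");G0=o["tcp_pos"]-R[:,0]*.019
def tri(a,b):
    A=[];B=[]
    for p,u in((pt,a),(ps,b)):
        q,d=ray(p,*u);d/=np.linalg.norm(d);M=np.eye(3)-np.outer(d,d);A.append(M);B.append(M@q)
    return np.linalg.solve(sum(A),sum(B))
T=lambda a,b:(50+a/5-.4,180+b/5-.4)
S=lambda a,b:(260+a/5-.4,50+b/5-.4)
for t,s in(((318,237),(332,412)),((203,180),(422,402))):
    X=tri(T(*t),S(*s));print(X.round(4),(R.T@(X-G0)*1000).round(1),proj(pt,X)-T(*t),proj(ps,X)-S(*s))
for th in(30,32,34.5,38):
    t=np.radians(th);N=np.array([-.0062+.114*np.cos(t),0,.009+.114*np.sin(t)])+.018*np.array([-np.sin(t),0,np.cos(t)]);print(th,(N*1000).round(1))
im=cv2.imread("pics/b1t.png")
cv2.imwrite("pics/b1tt.png",cv2.convertScaleAbs(cv2.resize(im[130:360,100:350],None,fx=2.5,fy=2.5,interpolation=cv2.INTER_CUBIC),alpha=1.6))
```

```text
[0.4328 0.2976 0.1507] [ 83.  -33.5  76.9] [0.23815665 0.1357914 ] [ 0.17020952 -0.05276584]
[0.4597 0.3534 0.1528] [80.9 28.4 79.4] [-0.58864188 -0.34200795] [-0.41780782  0.1441296 ]
30 [83.5  0.  81.6]
32 [80.9  0.  84.7]
34.5 [77.6  0.  88.4]
38 [72.6  0.  93.4]
```

View pics/b1tt.png

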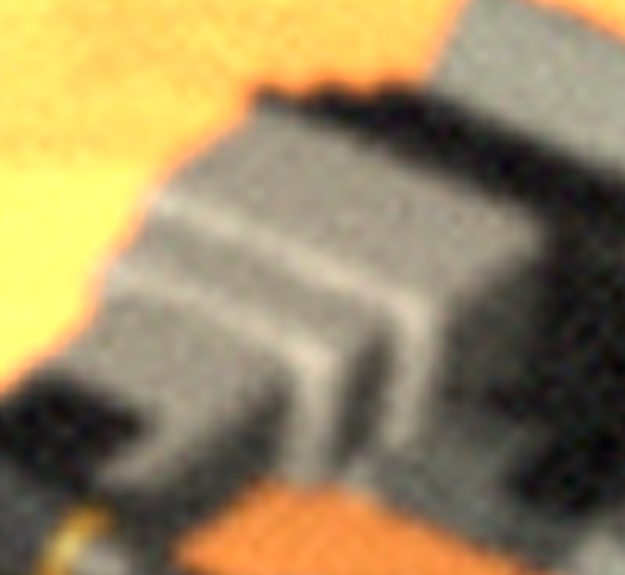

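Run:
```python
from h import *
from cell import arm
from scipy.optimize import least_squares
o=arm.observe();R=tool(o);pt=arm.camera_params("top");ps=arm.camera_params("scene");G0=o["tcp_pos"]-R[:,0]*.019;y=R[:,1]
T=lambda a,b:np.array((50+a/5-.4,180+b/5-.4));S=lambda a,b:np.array((260+a/5-.4,50+b/5-.4))
def res(v):
    t,dx,dy,dz,yw=v;ax=R[:,2]*-np.sin(t)-R[:,0]*np.cos(t); xs=R[:,2]*np.cos(t)-R[:,0]*np.sin(t)
    yy=y*np.cos(yw)+xs*np.sin(yw)
    N=G0+R@[dx,dy,dz]-.114*ax;h=.017;w=.0305
    P=[N+h*xs-w*yy,N+h*xs+w*yy,N+h*xs-w*yy+.042*ax,N+h*xs+w*yy+.042*ax]
    r=[proj(pt,a)-T(*b) for a,b in zip(P,[(318,222),(202,176),(270,250),(162,208)])]
    r+=[proj(ps,a)-S(*b) for a,b in zip(P[:2],[(332,412),(422,402)])]
    return np.r_[np.ravel(r),(dx+.0062)/.003,dy/.003,(dz-.009)/.006,yw/.1]
s=least_squares(res,[.6,0,0,0,0]);print(np.degrees(s.x[0]),s.x[1:]*1000,s.fun.round(1))
J=np.linalg.inv(s.jac.T@s.jac);print(np.sqrt(np.diag(J)))
```

```text
28.937799910083484 [ -8.90936749  -2.12527449  13.28582091 -55.36203399] [ 1.2 -0.3  0.6 -0.4  0.4  1.5 -2.8  0.1  1.2  0.9 -0.3  1.2 -0.9 -0.7
  0.7 -0.6]
[0.04166302 0.00240295 0.00134002 0.00292327 0.03793127]
```

The top and scene fit now suggests about 29° ± 2.4, less than before. That matters for the aim, so I'll take another profile view before re-holstering.

Emit:
servo_tool(plan=[[0, 0, 0, -0.15], [0, 0, 0, -0.31], [0, 0, 0, -0.47], [0, 0, 0, -0.63], [0, 0, 0, -0.79], [0, 0, 0, -0.95], [0, 0, 0, -1.1], [0, 0, 0, -1.19]])

```text
time: 23.2
tcp_pos: [0.3755, 0.3589, 0.2147]
eef_rot: [-113.7, 90.0, -68.7]
force: [0.2, 0.0, -2.3]
width: 0.382
```

Run:
```python
from h import *
from cell import arm
o=arm.observe();R=tool(o);print(o["time"],o["tcp_pos"],R[:,2].round(3))
for n in("scene","top"):
    p=arm.camera_params(n);s=arm.camera(n)[:,:,::-1];cv2.imwrite(f"pics/q_{n}.png",s)
    u,v=proj(p,o["tcp_pos"]).astype(int);x0,y0=max(u-30,0),max(v-35,0);print(n,u,v,x0,y0)
    cv2.imwrite(f"pics/qc_{n}.png",cv2.convertScaleAbs(cv2.resize(s[y0:y0+70,x0:x0+80],None,fx=8,fy=8,interpolation=cv2.INTER_CUBIC),alpha=1.3))
```

```text
23.2 [0.37545712 0.35890255 0.21465225] [ 0.707  0.708 -0.   ]
scene 331 103 301 68
top 71 252 41 217
```

View pics/qc_scene.png

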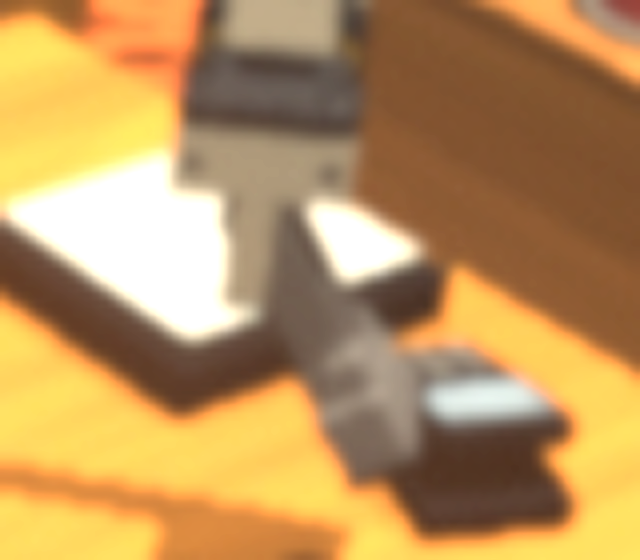

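View pics/qc_top.png

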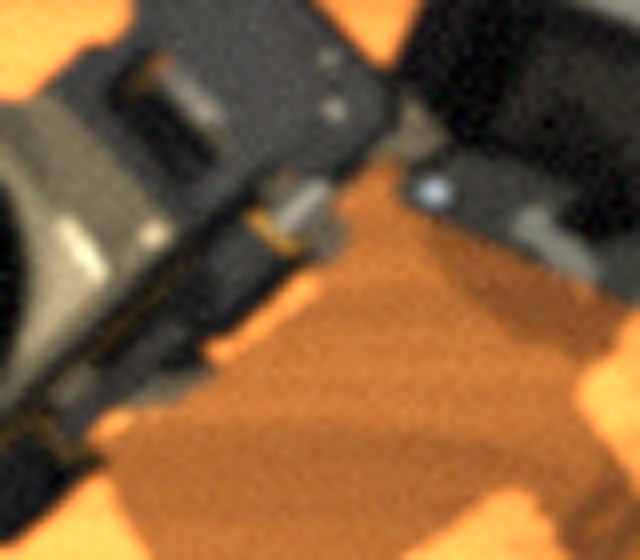

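Run:
```python
from h import *
from cell import arm
from scipy.optimize import least_squares
o=arm.observe();R=tool(o);ps=arm.camera_params("scene");G0=o["tcp_pos"]-R[:,0]*.019;y=R[:,1]
sc=lambda a,b:np.array([301+a/8-.5,68+b/8-.5])
obs=[sc(357,482),sc(418,452),sc(325,412),sc(383,390)]
hl=[sc(268,320),sc(295,372)]
def res(v,ch=.0015):
    t,dx,dy,dz=v;ax=R[:,2]*-np.sin(t)-R[:,0]*np.cos(t); xs=R[:,2]*np.cos(t)-R[:,0]*np.sin(t)
    N=G0+R@[dx,dy,dz]-.114*ax;h=.018-ch;w=.032-ch
    P=[N-h*xs-w*y,N+h*xs-w*y,N-h*xs-w*y+.042*ax,N+h*xs-w*y+.042*ax]
    r=np.ravel([proj(ps,a)-b for a,b in zip(P,obs)])
    a=proj(ps,N-.0135*xs-.0165*y+.065*ax);b=proj(ps,N-.0135*xs-.0165*y+.1*ax);d=(b-a)/np.linalg.norm(b-a);nn=np.array([-d[1],d[0]])
    return np.r_[r,[(q-a)@nn for q in hl],dy/.002,(dx+.006)/.004]
s=least_squares(res,[.6,0,0,0]);print(np.degrees(s.x[0]),s.x[1:]*1000,s.fun.round(1));J=np.linalg.inv(s.jac.T@s.jac);print(np.degrees(np.sqrt(J[0,0])))
f=lambda X:((proj(ps,X)-[301,68]+.5)*8).round(0).astype(int).tolist()
for th in(26,30,34):
    t=np.radians(th);ax=R[:,2]*-np.sin(t)-R[:,0]*np.cos(t); xs=R[:,2]*np.cos(t)-R[:,0]*np.sin(t)
    N=G0+R@[-.006,0,.009]-.114*ax;print(th,f(N-.018*xs-.032*y),f(N+.018*xs-.032*y),f(N-.018*xs-.032*y+.042*ax),f(N-.014*xs-.018*y+.1*ax))
```

```text
37.29343865349836 [-6.66587252  0.18976614  6.32176435] [ 0.2  0.7  1.   0.5 -1.7  0.5 -0.4 -0.8 -0.2 -0.9  0.1 -0.2]
2.3075328058791045
26 [311, 504] [390, 482] [281, 427] [250, 297]
30 [329, 501] [406, 475] [293, 426] [253, 298]
34 [347, 497] [422, 466] [305, 424] [256, 299]
```

The profile view gives 37 ± 2.3°, with the nose 75 mm ahead of the jaws against 74 mm earlier. Nothing has slipped, and the three dwells (−5, 0 and +5 mm) bracket the aim. Spinning back to re-holster.

Emit:
servo_tool(plan=[[0, 0, 0, 0.15], [0, 0, 0, 0.31], [0, 0, 0, 0.47], [0, 0, 0, 0.63], [0, 0, 0, 0.79], [0, 0, 0, 0.95], [0, 0, 0, 1.1], [0, 0, 0, 1.19]])

```text
time: 24.3
tcp_pos: [0.3755, 0.359, 0.2147]
eef_rot: [79.8, 90.0, 56.0]
force: [0.4, -0.3, -2.6]
width: 0.387
```

Emit:
servo_tool(plan=[[0.005, 0.001, 0, 0], [0.015, 0.0015, 0, 0], [0.027, 0.0015, 0, 0], [0.04, 0.0015, 0, 0], [0.052, 0.0015, 0, 0], [0.062, 0.0015, 0, 0], [0.068, 0.0015, 0, 0], [0.07, 0.0015, 0, 0]])

```text
time: 25.3
tcp_pos: [0.3758, 0.3605, 0.1445]
eef_rot: [-166.0, 90.0, 170.6]
force: [-2.3, 0.4, 1.7]
width: 0.383
```

Run:
```python
from h import *
from cell import arm
o=arm.observe();R=tool(o)
H=np.array([.4364,.3340,0])
print(o["time"],R[:,1],(R.T@(o["tcp_pos"]-H)*1000).round(1),R.T@o["force"])
for n,(x0,x1,y0,y1) in dict(scene=(260,400,50,170),top=(50,180,180,290)).items():
    s=arm.camera(n)[:,:,::-1];cv2.imwrite(f"pics/b2{n}.png",cv2.resize(s[y0:y1,x0:x1],None,fx=5,fy=5,interpolation=cv2.INTER_CUBIC))
```

```text
25.3 [ 3.96501291e-01  9.18034154e-01 -1.34573769e-04] [-144.5    0.3  -66.2] [-1.71356987 -0.52743991 -2.25253333]
```

View pics/b2scene.png

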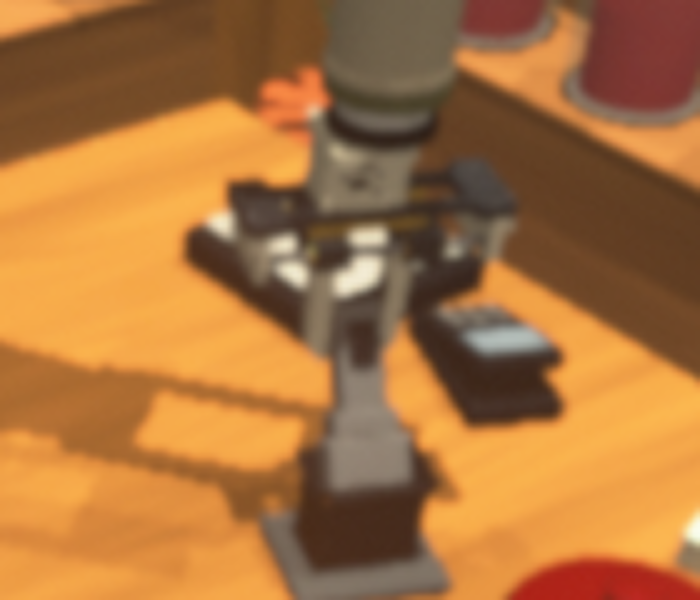

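View pics/b2top.png

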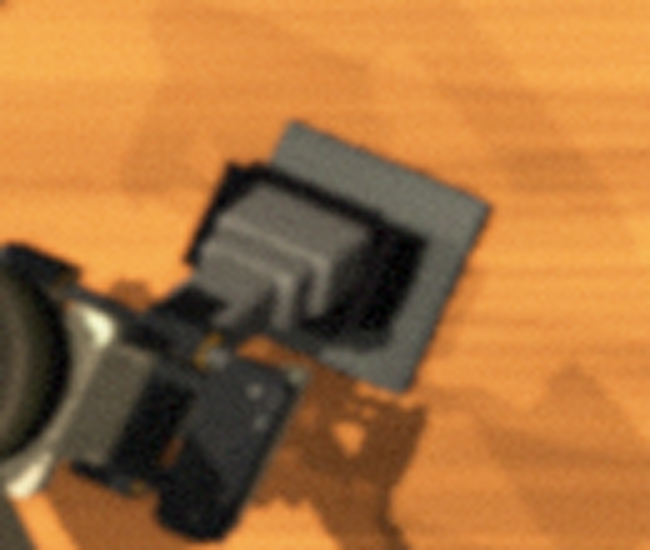

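Emit:
servo_tool(plan=[[0.004, 0, 0.002, 0], [0.0075, 0, 0.004, 0], [0.005, 0, 0.007, 0], [0.002, 0, 0.01, 0], [0, 0, 0.014, 0], [-0.003, 0, 0.018, 0], [-0.0055, 0, 0.022, 0], [-0.0075, 0, 0.026, 0]])

```text
time: 26.4
tcp_pos: [0.3997, 0.3519, 0.1536]
eef_rot: [107.1, 89.8, 83.8]
force: [-5.3, 5.3, 2.1]
width: 0.382
```

```bash
cat > look.py <<'E'
import sys
from h import *
from cell import arm
t=sys.argv[1]
o=arm.observe();R=tool(o)
H=np.array([.4364,.3340,0])
print(o["time"],R[:,1].round(3),"rel",(R.T@(o["tcp_pos"]-H)*1000).round(1),"F",(R.T@o["force"]).round(1),o["width"])
L=[]
for n,(x0,x1,y0,y1) in dict(scene=(280,390,80,190),top=(60,170,180,290)).items():
    s=arm.camera(n)[:,:,::-1];L.append(cv2.resize(s[y0:y1,x0:x1],(400,400),interpolation=cv2.INTER_CUBIC))
cv2.imwrite(f"pics/{t}.png",np.hstack(L))
E
python3 look.py b3
```

```text
26.4 [0.396 0.918 0.004] rel [-153.6    2.5  -40.9] F [-2.1  2.8 -6.9] 0.3821757166985121
```

View pics/b3.png

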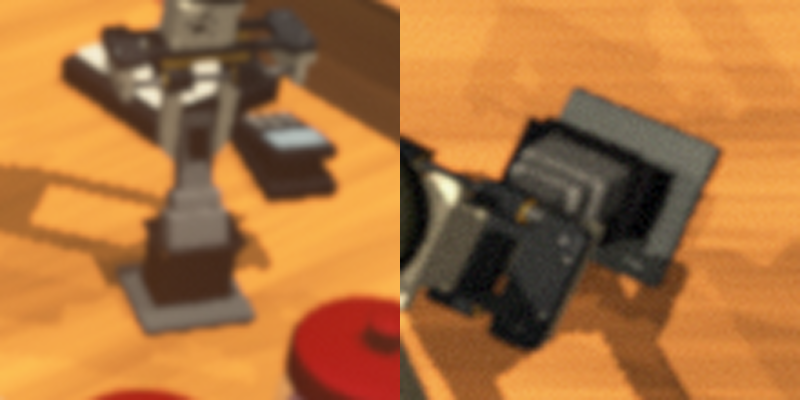

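Emit:
servo_tool(plan=[[-0.001, 0, 0.005, 0], [-0.002, 0, 0.01, 0], [-0.004, 0, 0.015, 0], [-0.0055, 0, 0.02, 0], [-0.0065, 0, 0.025, 0], [-0.0075, 0, 0.03, 0], [-0.0085, 0, 0.035, 0], [-0.0085, 0, 0.039, 0]])

```text
time: 27.5
tcp_pos: [0.4361, 0.3363, 0.1628]
eef_rot: [90.9, 89.8, 67.6]
force: [-5.7, 3.4, 5.4]
width: 0.384
```

```bash
python3 look.py b4
python3 - <<'E'
from h import *
from cell import arm
im=arm.camera("wrist")[:,:,::-1]
cv2.imwrite("pics/b4w.png",cv2.convertScaleAbs(cv2.resize(im[150:320,150:360],None,fx=3.5,fy=3.5,interpolation=cv2.INTER_CUBIC),alpha=1.5))
E
```

```text
27.5 [0.396 0.918 0.004] rel [-162.8    2.6   -1.2] F [-5.4  0.9 -6.6] 0.3836426295194713
```

View pics/b4.png

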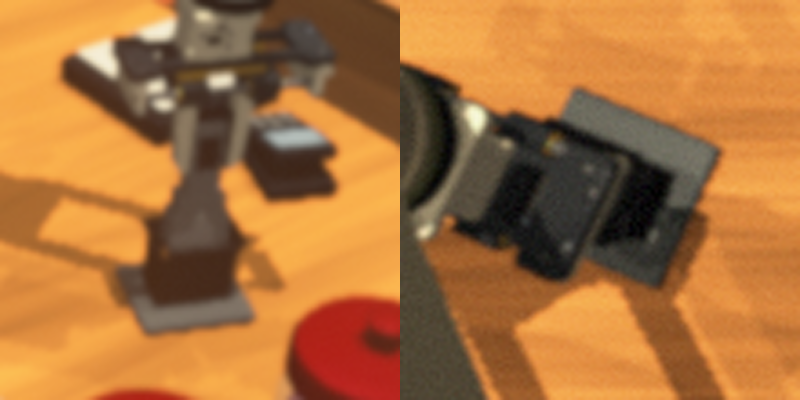

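View pics/b4w.png

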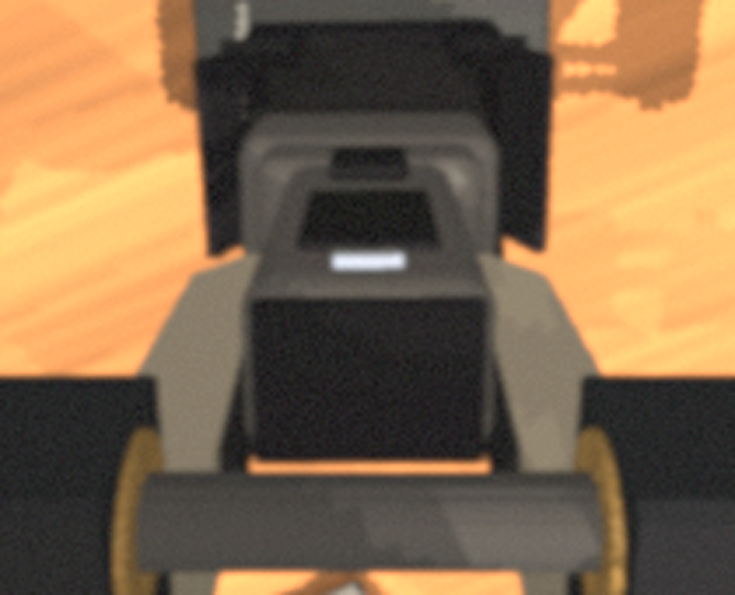

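Upright again to within about 7°, with the head in the lead-in. I'll lower it while shifting forward a little so the pocket squares it up.

Emit:
servo_tool(plan=[[0, 0, 0.004, 0], [0.001, 0, 0.008, 0], [0.005, 0, 0.009, 0], [0.01, 0, 0.009, 0], [0.015, 0, 0.009, 0], [0.02, 0, 0.009, 0], [0.025, 0, 0.009, 0], [0.028, 0, 0.009, 0]])

```text
time: 28.65
tcp_pos: [0.444, 0.3313, 0.132]
eef_rot: [125.7, 90.0, 102.3]
force: [1.2, 3.4, -1.5]
width: 0.383
```

```bash
python3 look.py b5
python3 - <<'E'
from h import *
from cell import arm
im=arm.camera("wrist")[:,:,::-1]
cv2.imwrite("pics/b5w.png",cv2.convertScaleAbs(cv2.resize(im[150:320,150:360],None,fx=3.5,fy=3.5,interpolation=cv2.INTER_CUBIC),alpha=1.5))
E
```

```text
28.65 [0.397 0.918 0.   ] rel [-132.     0.6    8. ] F [ 1.5  3.6 -0.2] 0.38319896571805406
```

View pics/b5.png

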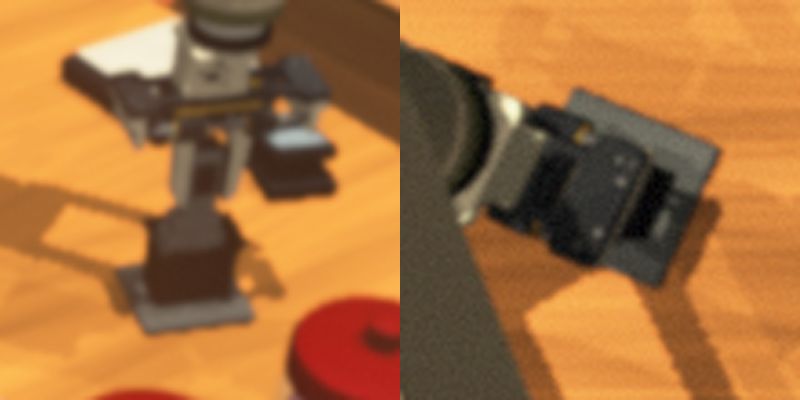

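View pics/b5w.png

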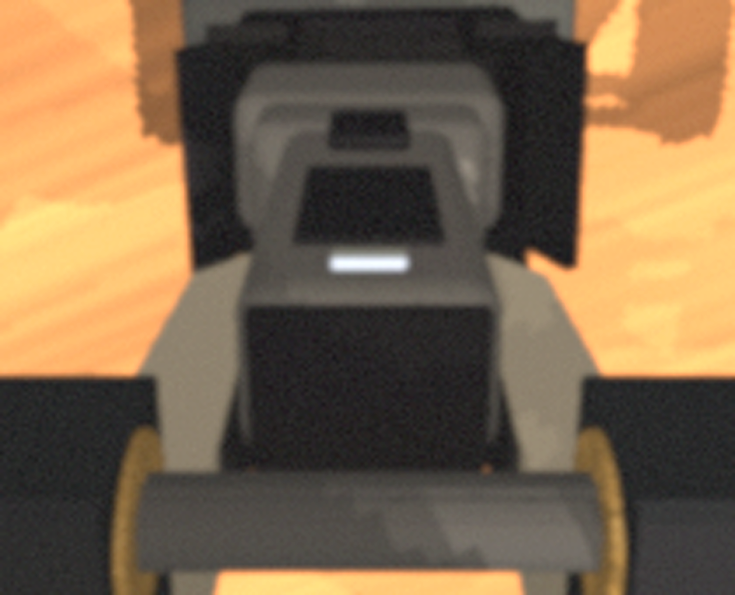

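Emit:
servo_tool(plan=[[0.004, 0, 0, 0], [0.008, 0, -0.001, 0], [0.012, 0, -0.001, 0], [0.015, 0, -0.001, 0], [0.018, 0, -0.001, 0], [0.021, 0, -0.001, 0], [0.023, 0, -0.001, 0], [0.024, 0, -0.001, 0]])

```text
time: 29.8
tcp_pos: [0.4431, 0.3316, 0.1086]
eef_rot: [82.0, 90.0, 58.6]
force: [2.5, 4.7, -0.0]
width: 0.385
```

```bash
python3 look.py b6
```

```text
29.8 [0.397 0.918 0.   ] rel [-108.6    0.5    7.2] F [0.  5.3 0.4] 0.3853306333702475
```

Emit:
servo_tool(plan=[[0.001, -0.0005, 0, 0], [0.002, -0.0005, 0, 0], [0.003, -0.0005, 0, 0], [0.004, -0.0005, 0, 0], [0.005, -0.0005, 0, 0], [0.005, -0.0005, 0, 0], [0.005, -0.0005, 0, 0], [0.005, -0.0005, 0, 0]])

```text
time: 30.9
tcp_pos: [0.4432, 0.3314, 0.104]
eef_rot: [70.7, 89.9, 47.4]
force: [2.6, 6.2, -0.4]
width: 0.387
```

```bash
python3 look.py b7
```

```text
30.9 [0.397 0.918 0.001] rel [-104.     0.4    7.3] F [ 0.4  6.7 -0. ] 0.386603177724925
```

View pics/b7.png

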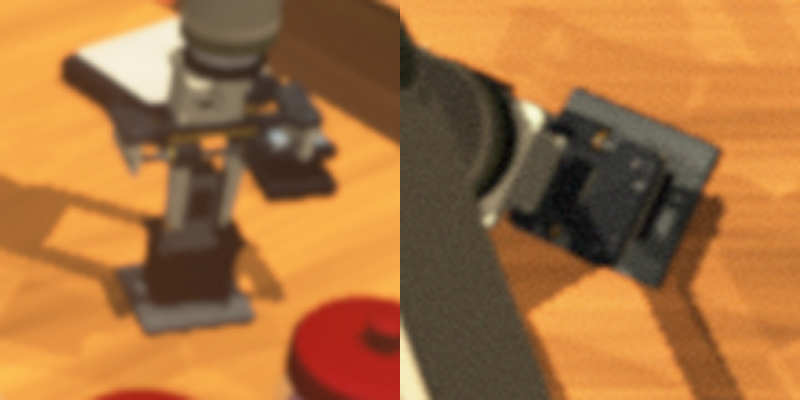

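Emit:
servo_tool(plan=[[0.001, 0.001, 0, 0], [0.002, 0.0015, 0, 0], [0.003, 0.0015, 0, 0], [0.004, 0.0015, 0, 0], [0.005, 0.0015, 0, 0], [0.006, 0.0015, 0, 0], [0.006, 0.0015, 0, 0], [0.006, 0.0015, 0, 0]])

```text
time: 32.0
tcp_pos: [0.4434, 0.3321, 0.0979]
eef_rot: [-78.9, 90.0, -102.2]
force: [-1.6, -1.8, 3.6]
width: 0.387
```

```bash
python3 look.py b8
python3 - <<'E'
from h import *
from cell import arm
im=arm.camera("wrist")[:,:,::-1]
cv2.imwrite("pics/b8w.png",cv2.convertScaleAbs(cv2.resize(im[150:320,150:360],None,fx=3.5,fy=3.5,interpolation=cv2.INTER_CUBIC),alpha=1.5))
E
```

```text
32.0 [ 0.397  0.918 -0.   ] rel [-97.9   1.    7.2] F [-3.6 -2.3 -0.8] 0.3873047661890043
```

View pics/b8w.png

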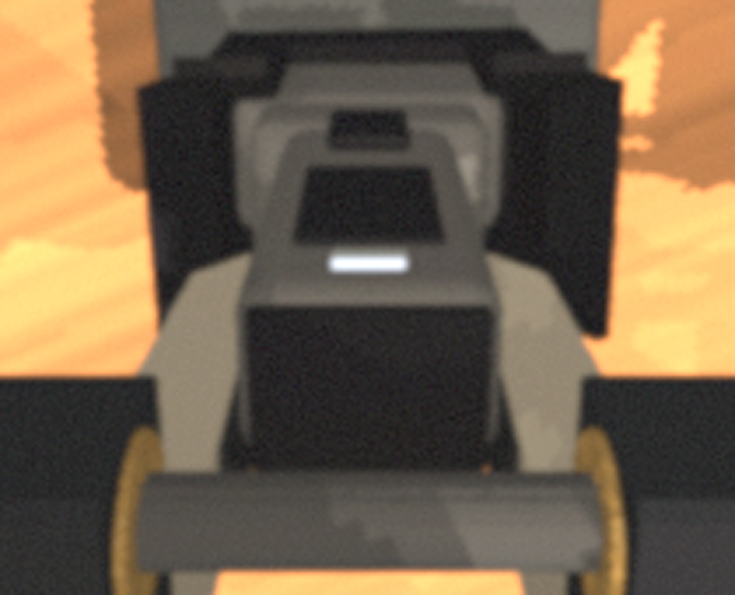

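Emit:
servo_tool(plan=[[0.001, -0.0005, 0, 0], [0.0015, -0.0005, 0, 0], [0.002, -0.0005, 0, 0], [0.002, -0.0005, 0, 0], [0.002, -0.0005, 0, 0], [0.002, -0.0005, 0, 0], [0.002, -0.0005, 0, 0], [0.002, -0.0005, 0, 0]])

```text
time: 33.15
tcp_pos: [0.4442, 0.332, 0.0976]
eef_rot: [37.0, 89.9, 13.7]
force: [-2.6, -5.7, 15.8]
width: 0.384
```

```bash
python3 look.py b9
```

```text
33.15 [0.397 0.918 0.001] rel [-97.6   1.4   8.1] F [-15.8  -6.2  -0.2] 0.38368367704162604
```

It's on the floor: the upward force rose to 16 N and the arm stopped moving down. Releasing.

Emit:
servo_tool(plan=[[0, 0, 0, 0], [0, 0, 0, 0], [0, 0, 0, 0], [0, 0, 0, 0], [0, 0, 0, 0], [0, 0, 0, 0], [0, 0, 0, 0], [0, 0, 0, 0]], gripper=0)

```text
time: 34.25
tcp_pos: [0.4433, 0.3319, 0.0957]
eef_rot: [42.4, 90.0, 19.0]
force: [0.0, 1.1, 0.5]
width: 1.0
```

Emit:
servo_tool(plan=[[-0.004, 0, 0, 0], [-0.02, 0, 0, 0], [-0.04, 0, 0, 0], [-0.065, 0, 0, 0], [-0.09, 0, 0, 0], [-0.115, 0, 0, 0], [-0.14, 0, 0, 0], [-0.16, 0, 0, 0]])

```text
time: 35.25
tcp_pos: [0.4437, 0.3322, 0.2587]
eef_rot: [55.7, 89.8, 32.4]
force: [0.4, -0.3, 0.8]
width: 0.998
```

```bash
python3 look.py e1
python3 - <<'E'
from h import *
from cell import arm
im=arm.camera("wrist")[:,:,::-1];np.save("pics/e1.npy",arm.camera_params("wrist")["pose"]);cv2.imwrite("pics/e1full.png",im)
cv2.imwrite("pics/e1w.png",cv2.convertScaleAbs(cv2.resize(im[115:215,200:320],None,fx=6,fy=6,interpolation=cv2.INTER_CUBIC),alpha=2,beta=20))
E
```

```text
35.25 [0.397 0.918 0.002] rel [-258.7    1.9    7.8] F [-0.8 -0.1  0.5] 0.9981178688839806
```

View pics/e1.png

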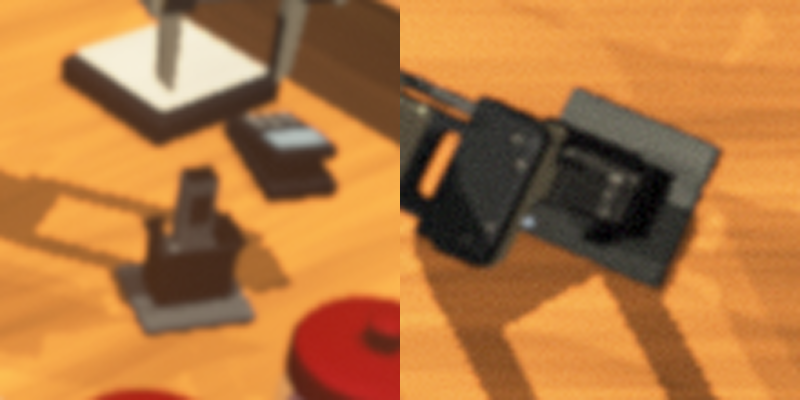

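View pics/e1w.png

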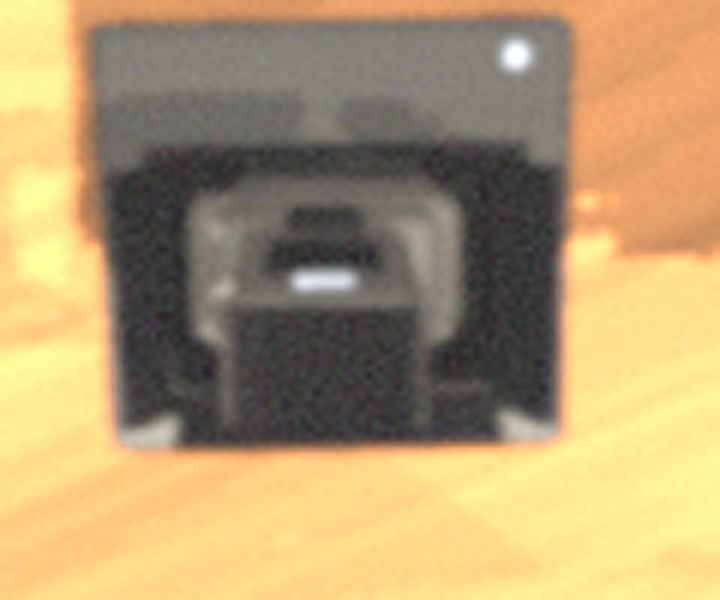

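The scanner is standing in the pocket. I'll compare it with the starting images for height, tilt and the bystanders.

Run:
```python
from h import *
from cell import arm
a=cv2.imread("pics/scene0.png");s=arm.camera("scene")[:,:,::-1]
cr=lambda i,x0,x1,y0,y1:cv2.resize(i[y0:y1,x0:x1],(400,400),interpolation=cv2.INTER_CUBIC)
cv2.imwrite("pics/f1.png",np.hstack([cr(a,305,360,120,175),cr(s,305,360,120,175)]))
d=cv2.absdiff(a,np.ascontiguousarray(s)).max(2)
cv2.imwrite("pics/f2.png",cv2.convertScaleAbs(d,alpha=3))
t0=cv2.imread("pics/top0.png");t=np.ascontiguousarray(arm.camera("top")[:,:,::-1])
cv2.imwrite("pics/f3.png",cv2.convertScaleAbs(cv2.absdiff(t0,t).max(2),alpha=3))
```

```text
(no output)
```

View pics/f1.png

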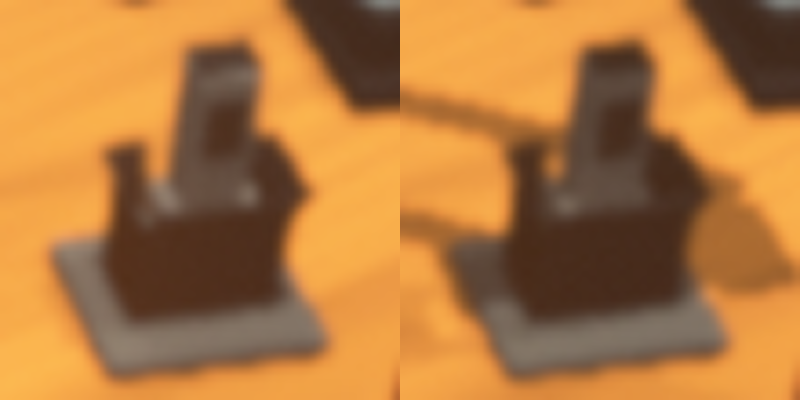

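View pics/f2.png

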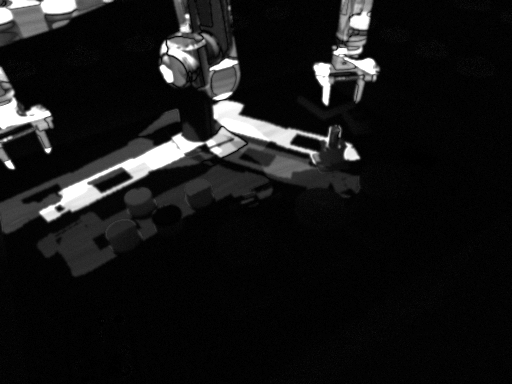

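View pics/f3.png

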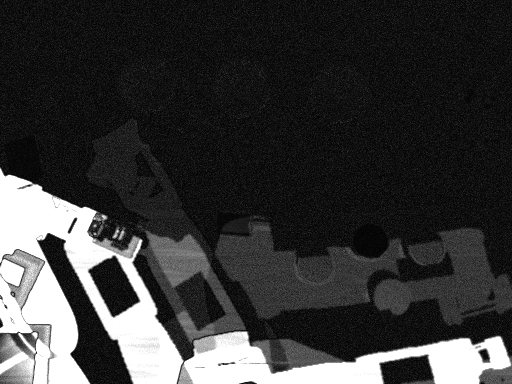

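The scanner stands within a pixel of its starting position. The differences at the jars, tin and scoop are only shadow. Handing in.

Run:
```python
from cell import arm
print(arm.observe()["time"]);print(arm.finish_job())
```

```text
35.5
the job is handed in; nothing more can be done
None
```

I aimed the scanner at the nearly empty jar's ticket, put it back in its holster and handed in at 35.5 s. I can't confirm the read itself, because the interface gives no read signal.

- **Jar choice:** the middle jar (orange sweets) is the nearly empty one. Wrist views showed only a flat layer on its bottom. The right-hand jar was packed to the glass; I judged the left one well filled from the scene picture only.
- **Tilting the scanner:** the tool can only turn about its own pointing axis. I gripped the handle on its wide sides and levered the head against the holster rim to lean the scanner in the jaws.
- **Reading:** I held the scanner still about 9 cm from the ticket for more than a second. I held it for a second or more again with the tool moved 5 mm forward and 5 mm back, to cover aiming error.
- **Putting it back:** I levered the scanner upright against the far rim and lowered it until the upward force rose to 16 N on the pocket floor. Then I opened the jaws and backed off.

**Last checks:**
- **Scanner:** it matches its starting picture to within about a pixel.
- **Jars, tin and scoop:** comparing pictures from start and end shows only moving shadows around them.
- **Gripper:** it is open and clear of everything.

**Disagreements:**
- **Tilt estimates:** two side-on views gave 34.5° and 37°, both close to the ticket's 38°. A rougher fit from the top and scene cameras gave 29°, but its corners were blurry and I trusted the side views. If 29° were right, the forward hold should still have been on target.
- **Slip in the jaws:** the handle slid about 9 mm while I levered it over. I measured that and corrected the aim before the holds.

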